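# Swap the charged battery pack in the twin charger

### The job

The tall battery pack in the twin charger is charged: press down the latch tab underneath its leaning front so that it pops up, lift it out and stand it upright in the empty pack pocket of the open drill case, setting it down without dropping it. Then push the flat pack of the same kind, which stands on the table, into the emptied bay the same way round, fully home until the latch catches and holds it down. Leave the short pack seated in its bay, and leave the pottery, brushes, tape and jars where they stand.

Things in the scene. Friction and masses are not known exactly. Their poses are not given: they have to be found in the camera images.
- charger: Twin battery charger, dark plastic, about 175 x 206 x 120 mm high, fixed; its front (own -x) faces away from the robot, within 35 deg. Two equal bays 96 mm apart side by side lean 25 deg towards the front; each has a latch tab on the front. Origin on the table under its middle; x to its back, z up.
- bay0: The charger's +y bay. Origin: on its axis, where the underside of a seated pack's foot lies, 75 mm above the table. z: the axis along which a pack goes in and out, leaning 25 deg from vertical towards the charger's front; y: along the charger's y; x: to its back and up. Play 1 mm (x) and 1.5 mm (y) each side; mouth 39 mm up the axis, flared 5 mm on every side. A seated pack's axes are those of the bay.
- bay1: The charger's -y bay. Origin: on its axis, where the underside of a seated pack's foot lies, 75 mm above the table. z: the axis along which a pack goes in and out, leaning 25 deg from vertical towards the charger's front; y: along the charger's y; x: to its back and up. Play 1 mm (x) and 1.5 mm (y) each side; mouth 39 mm up the axis, flared 5 mm on every side. A seated pack's axes are those of the bay.
- tab0 (a point): Latch tab of bay0: ribbed grey tongue 28 mm wide, 6 mm thick, 41 to 77 mm in front of the bay's axis, under the pack's leaning body. Point: on its upper face, 66 mm in front of the axis, level with the bay's floor; z out of that face. Come from the charger's front, fingers shut, tilted about 45 deg so that they point down and towards the charger. Pressed 8 to 11 mm into its face (3 to 8 N) it frees the pack.
- tab1 (a point): Latch tab of bay1: ribbed grey tongue 28 mm wide, 6 mm thick, 41 to 77 mm in front of the bay's axis, under the pack's leaning body. Point: on its upper face, 66 mm in front of the axis, level with the bay's floor; z out of that face. Come from the charger's front, fingers shut, tilted about 45 deg so that they point down and towards the charger. Works as tab0.
- latch0 (a joint): Angle of the latch of bay0, rad: 0 at rest with its hook in the pack's notch; grows as the tab is pressed, the pack being free from about 0.25; stop at 0.36; springs back. A freed pack pops up 10 mm in half a second and stays there; then let go of the tab.
- latch1 (a joint): Angle of the latch of bay1, rad: 0 at rest with its hook in the pack's notch; grows as the tab is pressed, the pack being free from about 0.25; stop at 0.36; springs back. A freed pack pops up 10 mm in half a second and stays there; then let go of the tab.
- eject0 (a joint): Height, m, of the sprung plate in the floor of bay0: about 0 under a pack that is home, 0.010 when free. It pushes up with 6 N (free) to 10 N (home). A pack can be pushed 2 mm below home, then rises home under the hook.
- eject1 (a joint): The same for bay1. Pushing a pack down from where it meets the plate until the hook catches takes 9 to 18 N in all; a pack that is not pushed far enough comes up 10 mm again.
- pack_full_mid (a point): Dark tall pack: foot 62 x 52 x 42 mm high, on it a body 78 x 58 x 56 mm high reaching from 45 mm before (-x) to 33 mm behind the foot's axis; 98 mm high over all. Grip the body across its 58 mm (y). Front -x: latch notch in the foot. Point: on the foot's axis, 49 mm above its underside; z up out of the foot. The charged one, 0.36 kg, starting home and latched in one of the bays, its body about 3 mm above the rim.
- pack_spent_mid (a point): Dark tall pack: foot 62 x 52 x 42 mm high, on it a body 78 x 58 x 56 mm high reaching from 45 mm before (-x) to 33 mm behind the foot's axis; 98 mm high over all. Grip the body across its 58 mm (y). Front -x: latch notch in the foot. Point: on the foot's axis, 49 mm above its underside; z up out of the foot. The flat one, 0.36 kg, starting on its foot on the table, left or right of the charger.
- pack_short_mid (a point): Dark short pack: foot 62 x 52 x 42 mm high, on it a body 78 x 58 x 28 mm high reaching from 45 mm before (-x) to 33 mm behind the foot's axis; 70 mm high over all. Grip the body across its 58 mm (y). Front -x: latch notch in the foot. Point: on the foot's axis, 35 mm above its underside; z up out of the foot. Starts latched in the other bay and stays there.
- case: Open black drill case, 238 x 196 mm, walls 42 mm high, fixed, left or right of the charger. Origin on the table under the centre of the empty pack pocket: 104 mm (x) by 96 mm (y) inside, its floor 5 mm up. Beyond the pocket (+x) lies the compact drill, 62 mm high; narrow side pockets hold bits. The pack's 78 mm go along x, either way round.
- brush_mug: Brown stoneware mug, 72 mm wide, 105 mm high, with brushes up to 210 mm high; stands 110 to 130 mm in front (-x) of the flat pack. A bystander; origin under its centre.
- jar: Small glass jar with white lid, 52 mm wide, 62 mm high; stands 100 to 120 mm behind (+x) the flat pack. A bystander; origin under its centre.
- vase: White unglazed vase, 70 mm wide, 106 mm high; stands 110 to 125 mm from the centre of the case's pack pocket, to -x of it. A bystander; origin under its centre.
- tape: Roll of yellow masking tape lying flat, 100 mm wide, 38 mm high; lies in front of the charger, 175 to 190 mm from its origin. A bystander; origin under its centre.
- bowl: White bowl, 130 mm wide, 50 mm high, at the back of the table. A bystander; origin under its centre.
- jug: Clear plastic jug, 90 mm wide, 110 mm high, at the back of the table. A bystander; origin under its centre.
- paint_mug: Blue mug, 80 mm wide, 95 mm high, with brushes up to 200 mm high, at the back left. A bystander; origin under its centre.
Not all that is in view belongs to the job. Leave any pink look-alike of the part that bears pack_spent_mid alone. What is shaped like the part that bears pack_full_mid but red is not meant.

How it is judged:
By the outcome, as a careful person would: the job done as asked, in the order asked, and still so for the second after the job is handed in, with the robot touching nothing.
It also fails if it takes over 69 s, if anything falls off the work surface, if the arm or the gripper's body presses on something with over 40 N, if the wrist force passes 120 N, or if a joint passes its speed limit or range.

### The arm

A 6-joint arm with a two-finger parallel gripper is mounted at the origin on the work surface. World frame = base frame: x ahead of the robot, y to its left, z up, the work surface at z = 0. Lengths are in m, angles in rad, forces in N, time in s.
With the tool pointing down it reaches from about 0.375 to 0.925 m from the base axis. Payload 5.7 kg.
Tool frame: the origin (TCP) lies at the very end of the fingers, on their centre line; the grasp point (between the pads) lies behind it (bot.hold_point_z is the z of the grasp point in the tool frame, in m); z points along the fingers, y is the line along which they close (so a half turn about z gives the same grasp; the last joint's range is limited). The gripper opens to 88 mm and grips with 3 to 60 N. Pads are 20 mm wide; open, the fingers measure 115 mm over their backs; the gripper's body (75 mm by 178 mm) begins 61 mm behind the grasp point.
Start: joints at [1.113, 0.359, 1.51, -0, 1.272, -0.115], TCP at [0.202, 0.565, 0.223] pointing down, gripper open.
Joint ranges: [-2.97, 2.97], [-1.01, 2.36], [0.21, 2.38], [-0.96, 4.11], [0.2, 2.71], [-2.98, 2.98]. Speed limits (rad/s): [2.39, 2.39, 3.14, 3.14, 3.14, 3.14].

### API

Orientations are given as a unit quaternion [x, y, z, w].
In Python, from station import bot, vision gives the robot as it stands. The module is installed in compiled form; this text tells all that it offers.
- The arm moves only by the tool play_rows, never from a script. Its arguments are lists of equal length, an entry for each row: "delta_pos": the shift along the world's x, y, z in m, a list of three; "rot": the turn, a rotation vector about the world's x, y, z in rad, a list of three; "grip": the opening in per cent of the stroke, from 0 (shut) to 100 (fully open). A call has 1 to 5 rows; each row shifts and turns the commanded pose from where the row before left it; what a row does not reach is not made up. A row lasts 1/10 s, in which the tool goes at most 50 mm and 8.59 degrees, less where a joint would pass 70% of its speed; a pose out of reach is approached as far as the arm can. A call with a gripper value outside its range is refused whole. The fingers move at their own pace and stop on an object; the grip force is fixed at half the most. Time passes only in rows, so rows that do not move let the fingers close. It gives the time, the measured TCP pose, the force, the opening and the grip force at its end, in the units of the state.
- bot.get_obs(): the state, without advancing time (a new reading comes with each control period).
- vision.snapshot(name): name is "side" or "top" or "wrist"; returns the picture (420x560x3 uint8, blue, green, red); there is no depth.
- vision.camera_model(name): a dict with "fx", "fy", "cx", "cy" (pixels), "k1" (the pictures are not rectified: a ray, as slopes to the right and down, at radius r is drawn at 1 + k1 r^2 times it, then the intrinsics apply), "extrinsics" (4x4, takes a point from camera to world coordinates); the wrist camera has in their place "mount" (4x4, takes a point from camera to tool coordinates, whose origin is the TCP and whose axes are the flange's). Camera axes: x right, y up, looking along -z (the intrinsics and any distortion apply to the point x, -y, -z); pixel columns grow to the right and rows downward; lengths in m; the calibration is good to about 2 mm. A picture is of the moment at which its call begins: read the wrist's pose just before it. camera_model takes no time and is no camera call.
- bot.job_done(): hands the job in; it is judged then, once.
The state is a dict: "clock": time; "joint_positions": joint angles; "joint_velocities": joint speeds; "joint_torque": joint torques, N m; "eef_pos": TCP position; "orientation": TCP orientation; "ft_force": force on the tool from outside, world axes, zero at the start; "wrist_torque": the same for the moment, N m; "finger_gap": opening from 0.0 (shut) to 1.0 (fully open); "gripper_force": force on a finger pad.
Only numpy, scipy, OpenCV 4.12 (cv2) and the standard library are available. Lean on these libraries where they do the work, as an engineer would, in place of code of your own. Each camera call takes 0.05 s, during which the arm holds its last target. There are 200 camera calls.

## Working session

There is one attempt and no reset: what is moved stays moved. The work goes in short steps, Python scripts to look and compute and a tool call to move; the robot and the scene stay as the last step left them, time stands still between calls to the robot, and variables do not carry over. Pictures are saved under pics/ and viewed, at most 10 in all, crops included, and the job is handed in when it is done.

Besides the shell and the picture viewer there is one more tool, called after "Emit:" as name(argument=value, ...), one argument or row to a line, values as JSON. play_rows: Moves the arm, as the interface text tells. Its arguments: {"type":"object","properties":{"delta_pos":{"type":"array","items":{"type":"array","items":{"type":"number"}}},"rot":{"type":"array","items":{"type":"array","items":{"type":"number"}}},"grip":{"type":"array","items":{"type":"number"}}},"required":["delta_pos","rot","grip"]}

```bash
mkdir -p pics; python3 - <<'E'
from station import bot, vision
import cv2,numpy as np
np.set_printoptions(precision=4,suppress=True)
o=bot.get_obs();print(o['eef_pos'],o['orientation'],o['clock'],bot.hold_point_z)
for n in('side','top','wrist'):
    im=vision.snapshot(n);cv2.imwrite(f'pics/{n}0.png',im)
    print(n,vision.camera_model(n))
a=cv2.imread('pics/side0.png');b=cv2.imread('pics/top0.png')
E
```

```text
[0.2014 0.5644 0.2218] [ 0.1706  0.9853 -0.0009 -0.0003] 0.0 -0.0187
side {'fx': 515.9150172688318, 'fy': 515.9150172688318, 'cx': 278.2714579596053, 'cy': 215.31942442282622, 'k1': 0.06510061364448608, 'extrinsics': array([[ 0.857 ,  0.3301, -0.3956,  0.0252],
       [-0.5153,  0.5565, -0.6518, -0.9015],
       [ 0.005 ,  0.7624,  0.647 ,  0.9227],
       [ 0.    ,  0.    ,  0.    ,  1.    ]])}
top {'fx': 477.5930801283221, 'fy': 477.5930801283221, 'cx': 276.3691664678473, 'cy': 212.44302878619175, 'k1': 0.004518242070834207, 'extrinsics': array([[-0.0098,  0.9879, -0.1547,  0.3333],
       [-0.9999, -0.0086,  0.008 , -0.0443],
       [ 0.0066,  0.1548,  0.9879,  1.3514],
       [ 0.    ,  0.    ,  0.    ,  1.    ]])}
wrist {'fx': 331.9831354214968, 'fy': 331.9831354214968, 'cx': 279.79132785235373, 'cy': 208.70138100174464, 'k1': -0.004098690538742718, 'mount': array([[-0.0004,  0.9585,  0.2852,  0.0781],
       [ 1.    ,  0.0002,  0.0005,  0.0005],
       [ 0.0004,  0.2852, -0.9585, -0.1619],
       [ 0.    ,  0.    ,  0.    ,  1.    ]])}
```

View pics/top0.png

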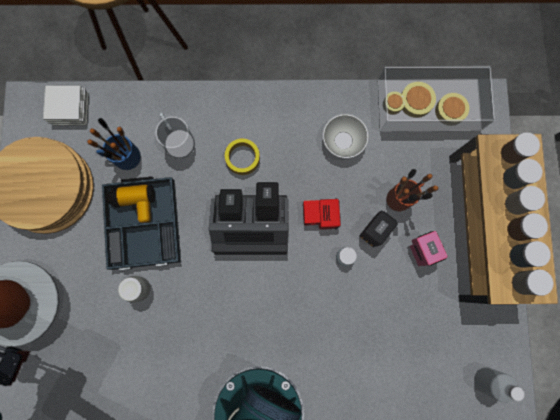

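View pics/side0.png

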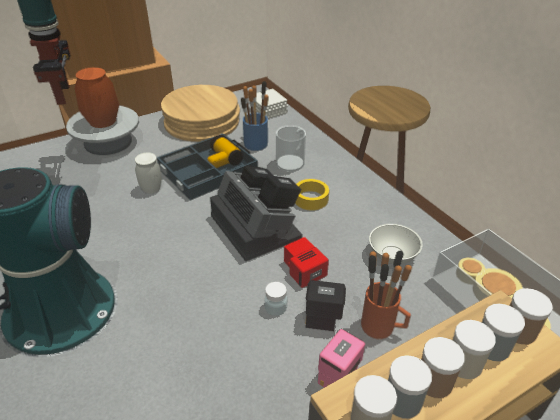

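Candidates for the packs, in the top picture: the seated dark packs at (267,200), which looks tall, and (230,205), short; the dark flat pack at (379,230); the red look-alike at (322,213) and the pink one at (430,248), neither of which is meant. The charger faces +x world, so its +y is world -y and the tall pack at (267,200) would be in bay0. The case pocket is at (142,245), the vase at (131,290), the jar at (347,257), the brush mug at (405,193) and the tape at (241,156).

I'll check this choice in one close crop.

```bash
cat > h.py <<'E'
import numpy as np,cv2,json
from scipy.spatial.transform import Rotation as R
np.set_printoptions(precision=4,suppress=True)
def ext(cm,o=None):
    if 'extrinsics' in cm: return np.array(cm['extrinsics'])
    T=np.eye(4);T[:3,:3]=R.from_quat(o['orientation']).as_matrix();T[:3,3]=o['eef_pos']
    return T@np.array(cm['mount'])
def proj(P,cm,o=None):
    T=ext(cm,o);p=(np.atleast_2d(P)-T[:3,3])@T[:3,:3]
    s=np.c_[p[:,0]/-p[:,2],-p[:,1]/-p[:,2]];s=s*(1+cm['k1']*(s**2).sum(1,keepdims=True))
    return s*[cm['fx'],cm['fy']]+[cm['cx'],cm['cy']]
def ray(uv,cm,o=None):
    d=(np.atleast_2d(uv).astype(float)-[cm['cx'],cm['cy']])/[cm['fx'],cm['fy']];s=d.copy()
    for _ in range(8): s=d/(1+cm['k1']*(s**2).sum(1,keepdims=True))
    T=ext(cm,o);v=np.c_[s[:,0],-s[:,1],-np.ones(len(s))]@T[:3,:3].T
    return T[:3,3],v
def onz(uv,z,cm,o=None):
    c,v=ray(uv,cm,o);return c+v*((z-c[2])/v[:,2])[:,None]
def both(a,ca,b,cb,oa=None,ob=None):
    (p,u),(q,w)=ray(a,ca,oa),ray(b,cb,ob);u=u[0];w=w[0]
    s=np.linalg.lstsq(np.c_[u,-w],q-p,rcond=None)[0]
    A=p+s[0]*u;B=q+s[1]*w;return (A+B)/2,np.linalg.norm(A-B)
E
python3 - <<'E'
from h import *
from station import vision
t=cv2.imread('pics/top0.png');s=cv2.imread('pics/side0.png')
# gamma to separate dark
g=lambda im:(255*(im/255.)**.5).astype(np.uint8)
a=cv2.resize(g(t[175:275,100:300]),None,fx=4,fy=4,interpolation=cv2.INTER_CUBIC)[:, :]
b=cv2.resize(g(s[155:340,200:350]),None,fx=2.6,fy=2.6,interpolation=cv2.INTER_CUBIC)
c=cv2.resize(g(t[175:275,300:450]),None,fx=2,fy=2,interpolation=cv2.INTER_CUBIC)
cv2.imwrite('pics/c1.png',a)
cm=vision.camera_model('top')
for n,uv,z in[('full',(267,197),.16),('short',(231,203),.135),('flat',(378,229),.098),('pocket',(142,247),.005),('vase',(131,290),.1),('chg',(249,222),.1),('tape',(241,156),.03),('mug',(405,193),.1),('jar',(347,257),.06),('red',(322,213),.09)]:print(n,onz([uv],z,cm))
E
```

```text
full [[ 0.5598 -0.0305  0.16  ]]
short [[0.5496 0.0629 0.135 ]]
flat [[ 0.483  -0.3228  0.098 ]]
pocket [[0.449  0.3241 0.005 ]]
vase [[0.3301 0.3226 0.1   ]]
chg [[0.5044 0.0182 0.1   ]]
tape [[0.7041 0.0443 0.03  ]]
mug [[ 0.5789 -0.3988  0.1   ]]
jar [[ 0.4122 -0.2442  0.06  ]]
red [[ 0.5283 -0.1765  0.09  ]]
```

View pics/c1.png

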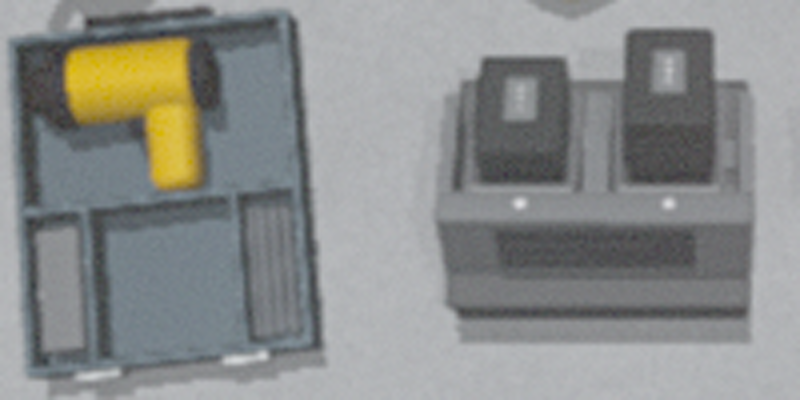

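The crop shows the charger almost square to the robot. The tall pack is on the right, with its top face around crop (670,75), and the short one on the left, around (522,90), so the tall pack is in bay0. The case pocket is at crop (175,280). The choice is confirmed, so I'll move to look from close by.

Emit:
play_rows(
  delta_pos=[
    [0.028,-0.026,0.02],
    [0.028,-0.026,0.02],
    [0.028,-0.026,0.02],
    [0.028,-0.026,0.02],
    [0.028,-0.026,0.02],
  ],
  rot=[
    [0,0,0.043],
    [0,0,0.043],
    [0,0,0.043],
    [0,0,0.043],
    [0,0,0.043],
  ],
  grip=[100,100,100,100,100],
)

```text
clock: 0.65
eef_pos: [0.3424, 0.4338, 0.3232]
orientation: [0.063, 0.998, -0.0, -0.0]
ft_force: [1.0, 0.5, 0.5]
finger_gap: 1.002
gripper_force: 0.0
```

Emit:
play_rows(
  delta_pos=[
    [0.028,-0.026,0.01],
    [0.028,-0.026,0.01],
    [0.028,-0.026,0.01],
    [0,0,0],
    [0,0,0],
  ],
  rot=[
    [0,0,0.043],
    [0,0,0.043],
    [0,0,0.043],
    [0,0,0],
    [0,0,0],
  ],
  grip=[100,100,100,100,100],
)

```text
clock: 1.15
eef_pos: [0.4259, 0.3566, 0.3524]
orientation: [0.001, 1.0, 0.0, -0.0]
ft_force: [0.2, 0.1, -0.2]
finger_gap: 0.997
gripper_force: 0.0
```

```bash
cat > shot.py <<'E'
import sys
from h import *
from station import bot,vision
def shot(n,cam='wrist'):
    o=bot.get_obs();im=vision.snapshot(cam);cv2.imwrite(f'pics/{n}.png',im)
    json.dump({k:np.asarray(o[k]).tolist() for k in('eef_pos','orientation','clock')},open(f'pics/{n}.json','w'))
    return o,im
if __name__=='__main__': 
    o,_=shot(sys.argv[1],*(sys.argv[2:]));print(o['clock'],o['eef_pos'],o['orientation'],o['joint_positions'],o['ft_force'])
E
python3 shot.py w1
```

```text
1.15 [0.4259 0.3566 0.3524] [ 0.0007  1.      0.0001 -0.0003] [ 0.5724  0.2029  1.4122  0.0005  1.527  -0.9971] [ 0.15    0.0999 -0.2057]
```

Emit:
play_rows(
  delta_pos=[
    [0.02,-0.045,-0.01],
    [0.02,-0.045,-0.01],
    [0.02,-0.045,-0.01],
    [0.02,-0.045,-0.01],
    [0.02,-0.045,0],
  ],
  rot=[
    [0,0,0],
    [0,0,0],
    [0,0,0],
    [0,0,0],
    [0,0,0],
  ],
  grip=[100,100,100,100,100],
)

```text
clock: 1.7
eef_pos: [0.5238, 0.1327, 0.3109]
orientation: [-0.002, 1.0, 0.0, -0.002]
ft_force: [0.6, 0.8, 0.4]
finger_gap: 1.001
gripper_force: 0.0
```

Emit:
play_rows(
  delta_pos=[
    [0.0,-0.045,0],
    [0.0,-0.045,0],
    [0.0,-0.03,0],
    [0,0,0],
    [0,0,0],
  ],
  rot=[
    [0,0,0],
    [0,0,0],
    [0,0,0],
    [0,0,0],
    [0,0,0],
  ],
  grip=[100,100,100,0,0],
)

```text
clock: 2.2
eef_pos: [0.5247, 0.0141, 0.3123]
orientation: [-0.0, 1.0, 0.001, -0.001]
ft_force: [-0.4, 0.5, -0.4]
finger_gap: 0.858
gripper_force: 0.0
```

```bash
python3 shot.py w2; python3 -c "
import cv2,numpy as np
a=cv2.imread('pics/w1.png');b=cv2.imread('pics/w2.png')
g=lambda im:(255*(im/255.)**.6).astype(np.uint8)
cv2.imwrite('pics/w2g.png',cv2.resize(g(b),(800,600),interpolation=cv2.INTER_CUBIC))
cv2.imwrite('pics/w1g.png',g(a))"
```

```text
2.2 [0.5247 0.0141 0.3123] [-0.0004  1.      0.0005 -0.0005] [-0.1055  0.178   1.5392  0.0009  1.4255 -1.6772] [-0.3584  0.5325 -0.4022]
```

View pics/w2g.png

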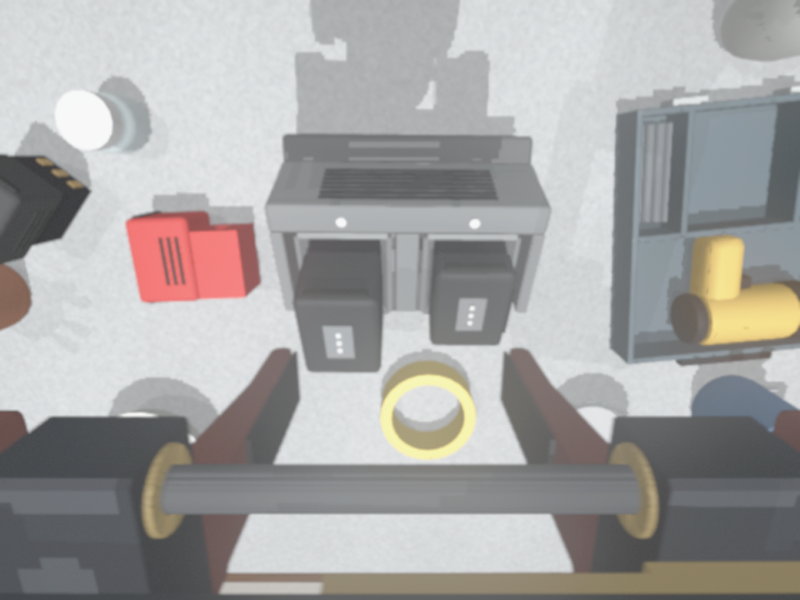

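View pics/w1g.png

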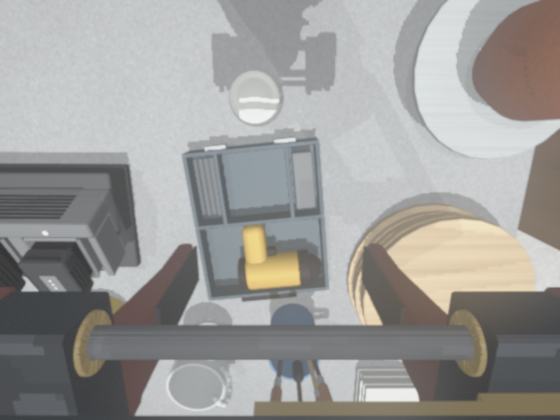

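w2 (800x600) shows the tall pack's front top edge at about (300–381,371) and the short one's at (431–505,343). The lights are at (341,222) and (475,222), and the tape is at (428,410). w1 shows the case's pocket floor at about (222–292,148–220) and the vase at (255,98).

```bash
cat > m1.py <<'E'
from h import *
from station import vision
cm=vision.camera_model('wrist')
o=json.load(open('pics/w2.json'));im=cv2.imread('pics/w2.png');g=im.max(2).astype(float)
def edge(line,rise=True):  # subpixel strongest gradient
    d=np.gradient(cv2.GaussianBlur(line.reshape(1,-1),(5,1),0)[0]);d=d if rise else -d
    k=int(np.argmax(d[1:-1]))+1;a,b,c=d[k-1:k+2];return k+.5*(a-c)/(a-2*b+c)
res={}
for n,l,r,bot_,h in(('full',210,267,260,98),('short',302,354,240,70)):
    rows=range(bot_-12,bot_-4)
    L=[(l-8+edge(g[y,l-8:l+10],False),y) for y in rows];Rr=[(r-10+edge(g[y,r-10:r+9]),y) for y in rows]
    F=[(x,bot_-10+edge(g[bot_-10:bot_+10,x])) for x in range(l+8,r-8)]
    fit=lambda p,ax:np.polyfit(np.array(p)[:,ax],np.array(p)[:,1-ax],1)
    fl,fr,ff=fit(L,1),fit(Rr,1),fit(F,0)
    def X(v):
        y=bot_
        for _ in range(5): x=np.polyval(v,y);y=np.polyval(ff,x)
        return x,y
    z=.075+(-45*np.sin(np.deg2rad(25))+h*np.cos(np.deg2rad(25)))/1000
    c=[X(fl),X(fr)];P=onz(c,z,cm,o);print(n,np.array(c).round(1).tolist(),P,'width',np.linalg.norm(P[1]-P[0]),'slope',np.arctan2(*(P[1]-P[0])[:2]),'mid',P.mean(0))
# lights
m=(im.min(2)>170).astype(np.uint8);nn,lab,st,ce=cv2.connectedComponentsWithStats(m)
for i in range(1,nn):
    if st[i,4]<80 and 190<ce[i,0]<380 and 130<ce[i,1]<260: print('blob',ce[i].round(1),st[i,4],onz([ce[i]],.115,cm,o)[0])
o1=json.load(open('pics/w1.json'))
print('pocket',onz([(227,153),(288,149),(292,207),(231,218)],.005,cm,o1))
print('outer',onz([(185,155),(318,140),(328,288),(210,298)],.042,cm,o1))
print('vase',onz([(255,98)],.1,cm,o1))
E
python3 m1.py
```

```text
full [[214.5, 260.0], [266.2, 260.5]] [[ 0.6027 -0.0564  0.1448]
 [ 0.6032 -0.0003  0.1448]] width 0.05602474815065725 slope 0.009358492165657973 mid [ 0.603  -0.0283  0.1448]
short [[300.3, 241.2], [347.5, 241.4]] [[0.5911 0.038  0.1194]
 [0.5913 0.0923 0.1194]] width 0.0542761542060422 slope 0.003785024880101407 mid [0.5912 0.0651 0.1194]
blob [238.4 155.2] 50 [ 0.4934 -0.0302  0.115 ]
blob [332.  156.1] 47 [0.4943 0.0707 0.115 ]
blob [330.1 215.5] 15 [0.5616 0.0716 0.115 ]
blob [329.4 220.6] 13 [0.5676 0.071  0.115 ]
blob [328.4 225.6] 13 [0.5737 0.0701 0.115 ]
blob [236.9 239.7] 56 [ 0.591  -0.0354  0.115 ]
pocket [[0.4105 0.2763 0.005 ]
 [0.4047 0.3693 0.005 ]
 [0.4965 0.3762 0.005 ]
 [0.5148 0.2779 0.005 ]]
outer [[0.4087 0.2225 0.042 ]
 [0.3882 0.4103 0.042 ]
 [0.6206 0.4335 0.042 ]
 [0.6384 0.2438 0.042 ]]
vase [[0.3342 0.3276 0.1   ]]
```

Emit:
play_rows(
  delta_pos=[
    [0.025,-0.0072,-0.01],
    [0.025,-0.0072,-0.01],
    [0.025,-0.0072,-0.01],
    [0.025,-0.0072,-0.01],
    [0.025,-0.0072,-0.01],
  ],
  rot=[
    [0,0.131,0],
    [0,0.131,0],
    [0,0.131,0],
    [0,0.131,0],
    [0,0.131,0],
  ],
  grip=[0,0,0,0,0],
)

```text
clock: 2.75
eef_pos: [0.6516, -0.0205, 0.2629]
orientation: [-0.002, 0.946, -0.0, -0.323]
ft_force: [0.7, -0.7, 1.2]
finger_gap: 0.355
gripper_force: 0.0
```

Emit:
play_rows(
  delta_pos=[
    [0.025,-0.0072,-0.01],
    [0,0,0],
    [0,0,-0.03],
    [0,0,-0.03],
  ],
  rot=[
    [0,0.13,0],
    [0,0,0],
    [0,0,0],
    [0,0,0],
  ],
  grip=[0,0,0,0],
)

```text
clock: 3.15
eef_pos: [0.676, -0.0277, 0.1909]
orientation: [-0.002, 0.924, -0.0, -0.382]
ft_force: [0.3, -0.3, 0.3]
finger_gap: 0.017
gripper_force: 0.0
```

```bash
python3 shot.py w3; python3 - <<'E'
from h import *
from station import vision
cm=vision.camera_model('wrist');ct=vision.camera_model('top');o=json.load(open('pics/w3.json'))
b=np.deg2rad(25);O=np.array([.5208,-.0293,.075]);bx=np.array([-np.cos(b),0,np.sin(b)]);bz=np.array([np.sin(b),0,np.cos(b)]);by=np.array([0,-1,0])
W=lambda p:O+p[0]*bx+p[1]*by+p[2]*bz
pts=[W((-.045,s*.029,.098)) for s in(1,-1)]+[W((.033,s*.029,.098)) for s in(1,-1)]
print('top',proj(pts,ct));print('wrist',proj(pts+[W((-.066,0,0))],cm,o))
g=cv2.imread('pics/w3.png');cv2.imwrite('pics/w3g.png',(255*(g/255.)**.5).astype(np.uint8))
E
```

```text
3.15 [ 0.676  -0.0277  0.1909] [-0.0018  0.9241 -0.0004 -0.3821] [-0.1013  1.0045  0.6157 -0.0988  2.3004 -1.7118] [ 0.2678 -0.3019  0.2532]
top [[277.7068 181.5777]
 [255.25   181.7596]
 [278.1194 206.4221]
 [254.8421 206.6205]]
wrist [[239.5931 190.3214]
 [315.6702 190.5548]
 [240.6485  90.4001]
 [315.3371  90.6007]
 [278.2561 220.8429]]
```

View pics/w3g.png

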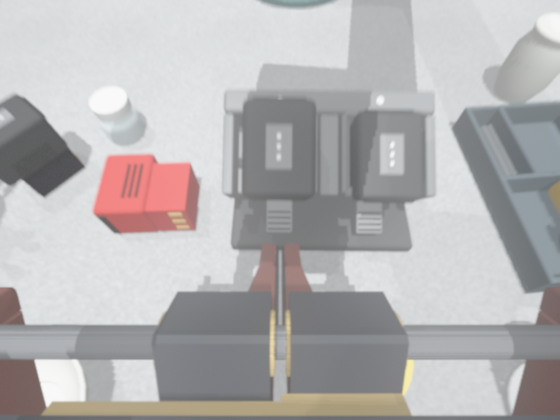

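```bash
cat > m2.py <<'E'
from h import *
from station import vision
cm=vision.camera_model('wrist');ct=vision.camera_model('top')
J=lambda n:json.load(open(f'pics/{n}.json'))
def blobs(n,box,mn=3,mx=90,thr=150):
    im=cv2.imread(f'pics/{n}.png');x0,y0,x1,y1=box
    g=cv2.cvtColor(im,cv2.COLOR_BGR2GRAY)[y0:y1,x0:x1].astype(float)
    m=(g>thr).astype(np.uint8);k,lab,st,ce=cv2.connectedComponentsWithStats(m)
    return [(ce[i]+[x0,y0]).round(1).tolist()+[int(st[i,4])] for i in range(1,k) if mn<=st[i,4]<=mx]
def tri(obs):
    A=np.zeros((3,3));b=np.zeros(3);L=[]
    for uv,c,o in obs:
        p,v=ray(uv,c,o);v=v[0]/np.linalg.norm(v);M=np.eye(3)-np.outer(v,v);A+=M;b+=M@p;L.append((p,v))
    X=np.linalg.solve(A,b);return X,[np.round(proj(X,c,o)[0]-uv,1).tolist() for uv,c,o in obs]
E
python3 - <<'E'
from m2 import *
print('w2 f',blobs('w2',(222,222,252,256),thr=130));print('w2 s',blobs('w2',(318,205,345,235),thr=130))
print('w3 f',blobs('w3',(262,115,295,175),thr=130));print('w3 s',blobs('w3',(380,130,408,180),thr=130))
print('w3 l',blobs('w3',(230,88,440,110),thr=150));print('w2 l',blobs('w2',(225,145,345,165),thr=150))
print('top',blobs('top0',(215,180,285,212),1,30,thr=60),blobs('top0',(215,215,285,232),1,30,thr=120))
E
```

```text
w2 f []
w2 s []
w3 f [[278.6, 135.5, 38], [278.3, 145.8, 38], [278.2, 156.5, 39]]
w3 s []
w3 l []
w2 l [[238.3, 155.2, 65], [332.1, 156.3, 61], [247.0, 164.0, 45]]
top [[217.0, 199.0, 1], [217.0, 201.0, 1], [284.0, 203.0, 1], [254.0, 205.0, 1], [254.0, 210.0, 3], [217.0, 210.0, 1], [243.0, 210.5, 2]] [[229.5, 225.3, 6], [267.0, 225.5, 6]]
```

```bash
python3 - <<'E'
from m2 import *
for t in(165,185,205):
  print(t,blobs('w2',(222,222,252,256),thr=t),blobs('w3',(380,130,408,180),thr=t),blobs('w3',(365,92,400,110),thr=t))
o2,o3=J('w2'),J('w3')
# middle label dot full; right light (short-bay) w2,w3,top
print('label full',tri([((236.9,239.7),cm,o2),((278.3,145.8),cm,o3)]))
print('label short',tri([((329.4,220.6),cm,o2),((392.5,154),cm,o3)]))
print('light1',tri([((332.1,156.2),cm,o2),((380,101),cm,o3)]),tri([((332.1,156.2),cm,o2),((229.5,225.3),ct,None)]),tri([((332.1,156.2),cm,o2),((380,101),cm,o3),((229.5,225.3),ct,None)]))
print('light0 w2/top',tri([((238.3,155.2),cm,o2),((267,225.5),ct,None)]))
E
```

```text
165 [[236.9, 240.0, 66]] [[383.3, 141.4, 11], [383.5, 149.8, 4], [383.0, 155.0, 5], [383.5, 160.5, 6], [383.9, 167.3, 17]] [[380.0, 100.0, 80]]
185 [[236.4, 234.6, 15], [236.9, 239.9, 14], [237.5, 245.2, 13]] [[392.0, 144.4, 29], [391.8, 154.0, 28], [391.9, 162.9, 27]] [[379.7, 99.9, 60]]
205 [[236.3, 234.9, 9], [237.0, 240.0, 9], [237.5, 245.0, 8]] [[391.7, 144.6, 19], [391.6, 154.1, 17], [391.7, 162.9, 16]] [[379.9, 99.7, 47]]
label full (array([ 0.5728, -0.029 ,  0.1607]), [[0.1, 0.0], [-0.1, -0.0]])
label short (array([0.5608, 0.0679, 0.1355]), [[-0.1, -0.0], [0.2, 0.0]])
light1 (array([0.4925, 0.0686, 0.1294]), [[-0.2, -0.0], [0.2, 0.0]]) (array([0.4889, 0.0645, 0.1562]), [[0.0, -0.1], [0.0, -0.0]]) (array([0.4924, 0.068 , 0.1295]), [[-0.7, -0.1], [-0.4, -0.1], [-0.4, -0.1]])
light0 w2/top (array([ 0.4924, -0.0296,  0.1203]), [[-0.0, -0.3], [-0.0, -0.1]])
```

Triangulating the labels puts bay0's origin at about (0.525, -0.029, 0.075) with yaw near 0. Both packs agree with the known 96 mm pitch and 28 mm height step. Now I'll approach tab0.

Emit:
play_rows(
  delta_pos=[
    [-0.017,-0.0004,-0.0321],
    [-0.017,-0.0004,-0.0321],
    [-0.017,-0.0004,-0.0321],
    [-0.018,0,-0.018],
    [-0.018,0,-0.018],
  ],
  rot=[
    [0,0,0],
    [0,0,0],
    [0,0,0],
    [0,0,0],
    [0,0,0],
  ],
  grip=[0,0,0,0,0],
)

```text
clock: 3.7
eef_pos: [0.5875, -0.0295, 0.0619]
orientation: [-0.002, 0.924, -0.0, -0.382]
ft_force: [0.7, -0.6, -0.0]
finger_gap: 0.006
gripper_force: 0.0
```

Emit:
play_rows(
  delta_pos=[
    [-0.0035,0,-0.0035],
    [0,0,0],
    [0,0,0],
  ],
  rot=[
    [0,0,0],
    [0,0,0],
    [0,0,0],
  ],
  grip=[0,0,0],
)

```text
clock: 4.0
eef_pos: [0.5864, -0.0309, 0.0589]
orientation: [-0.001, 0.925, -0.0, -0.381]
ft_force: [0.8, 0.2, 0.5]
finger_gap: 0.005
gripper_force: 0.0
```

Emit:
play_rows(
  delta_pos=[
    [-0.003,0,-0.003],
    [0,0,0],
  ],
  rot=[
    [0,0,0],
    [0,0,0],
  ],
  grip=[0,0],
)

```text
clock: 4.2
eef_pos: [0.5823, -0.0314, 0.0544]
orientation: [-0.001, 0.924, 0.0, -0.382]
ft_force: [-0.0, -0.6, 0.1]
finger_gap: 0.007
gripper_force: 0.0
```

Emit:
play_rows(
  delta_pos=[
    [-0.0013,0,-0.0027],
    [0,0,0],
  ],
  rot=[
    [0,0,0],
    [0,0,0],
  ],
  grip=[0,0],
)

```text
clock: 4.4
eef_pos: [0.5803, -0.0315, 0.051]
orientation: [-0.001, 0.924, 0.0, -0.383]
ft_force: [-0.1, 0.5, -0.2]
finger_gap: 0.004
gripper_force: 0.0
```

Emit:
play_rows(
  delta_pos=[
    [-0.0013,0,-0.0027],
    [0,0,0],
  ],
  rot=[
    [0,0,0],
    [0,0,0],
  ],
  grip=[0,0],
)

```text
clock: 4.6
eef_pos: [0.5792, -0.0315, 0.0484]
orientation: [-0.001, 0.924, 0.0, -0.382]
ft_force: [1.4, 0.8, 1.2]
finger_gap: 0.005
gripper_force: 0.8
```

Emit:
play_rows(
  delta_pos=[
    [-0.0013,0,-0.0027],
    [0,0,0],
  ],
  rot=[
    [0,0,0],
    [0,0,0],
  ],
  grip=[0,0],
)

```text
clock: 4.8
eef_pos: [0.5778, -0.0315, 0.0456]
orientation: [-0.001, 0.924, 0.0, -0.382]
ft_force: [0.0, -0.1, 0.4]
finger_gap: 0.004
gripper_force: 0.3
```

Emit:
play_rows(
  delta_pos=[
    [-0.0013,0,-0.0027],
    [0,0,0],
  ],
  rot=[
    [0,0,0],
    [0,0,0],
  ],
  grip=[0,0],
)

```text
clock: 5.0
eef_pos: [0.5764, -0.0315, 0.0429]
orientation: [-0.001, 0.924, 0.0, -0.383]
ft_force: [2.4, 0.2, 1.9]
finger_gap: 0.006
gripper_force: 1.3
```

Emit:
play_rows(
  delta_pos=[
    [-0.0013,0,-0.0027],
    [0,0,0],
  ],
  rot=[
    [0,0,0],
    [0,0,0],
  ],
  grip=[0,0],
)

```text
clock: 5.2
eef_pos: [0.5749, -0.0315, 0.0405]
orientation: [-0.001, 0.924, 0.0, -0.383]
ft_force: [0.9, -0.2, 3.1]
finger_gap: 0.006
gripper_force: 1.4
```

Emit:
play_rows(
  delta_pos=[
    [-0.0009,0,-0.0018],
    [0,0,0],
  ],
  rot=[
    [0,0,0],
    [0,0,0],
  ],
  grip=[0,0],
)

```text
clock: 5.4
eef_pos: [0.5741, -0.0314, 0.0388]
orientation: [-0.001, 0.924, 0.0, -0.383]
ft_force: [0.4, -0.7, 4.4]
finger_gap: 0.005
gripper_force: 1.7
```

```bash
python3 shot.py w4; python3 - <<'E'
from m2 import *
for t in (130,165):print(blobs('w4',(220,20,420,180),8,60,thr=t))
E
```

```text
5.4 [ 0.5741 -0.0314  0.0388] [-0.0006  0.9238  0.0002 -0.3828] [-0.1189  0.9802  1.0666 -0.0882  1.8757 -1.6828] [ 0.4045 -0.6765  4.3917]
[]
[]
```

Emit:
play_rows(
  delta_pos=[
    [-0.0009,0,-0.0018],
    [0,0,0],
    [0,0,0],
  ],
  rot=[
    [0,0,0],
    [0,0,0],
    [0,0,0],
  ],
  grip=[0,0,0],
)

```text
clock: 5.75
eef_pos: [0.5739, -0.0314, 0.0381]
orientation: [-0.001, 0.924, 0.0, -0.382]
ft_force: [4.3, -0.1, 9.0]
finger_gap: 0.006
gripper_force: 4.1
```

Emit:
play_rows(
  delta_pos=[
    [-0.0006,0,-0.0013],
    [0,0,0],
    [0,0,0],
    [0,0,0],
    [0,0,0],
  ],
  rot=[
    [0,0,0],
    [0,0,0],
    [0,0,0],
    [0,0,0],
    [0,0,0],
  ],
  grip=[0,0,0,0,0],
)

```text
clock: 6.25
eef_pos: [0.5739, -0.0315, 0.0379]
orientation: [-0.0, 0.924, 0.0, -0.382]
ft_force: [4.8, 1.2, 14.4]
finger_gap: 0.008
gripper_force: 6.7
```

```bash
python3 shot.py w5; python3 - <<'E'
from m2 import *
import cv2
o=J('w5')
L=np.array([.5728,-.029,.1607]);z=np.array([.4226,0,.9063])
print(proj([L,L+.01*z,(.5608,.0679,.1355)],cm,o))
for t in (120,150,180,200):print(blobs('w5',(200,5,440,180),8,150,thr=t))
cv2.imwrite('pics/w5g.png',(255*(cv2.imread('pics/w5.png')/255.)**.5).astype(np.uint8))
E
```

```text
6.25 [ 0.5739 -0.0315  0.0379] [-0.0005  0.9242  0.0001 -0.3818] [-0.119   0.9795  1.0692 -0.0881  1.8718 -1.6824] [ 4.8455  1.1707 14.376 ]
[[290.4491  63.6345]
 [292.2092  36.4731]
 [613.7094 110.0817]]
[]
[]
[]
[]
```

```bash
python3 - <<'E'
from m2 import *
for t in (120,150,180,200,220):print(blobs('w5',(260,0,330,120),15,900,thr=t))
E
```

```text
[]
[[293.4, 1.5, 71], [293.0, 35.6, 447], [292.5, 80.4, 430]]
[[293.0, 1.0, 51], [293.0, 36.0, 388], [292.8, 80.1, 396]]
[[293.2, 1.0, 48], [292.5, 35.6, 349], [292.5, 80.4, 350]]
[[293.0, 0.5, 30], [293.0, 36.0, 312], [292.8, 80.3, 315]]
```

View pics/w5g.png

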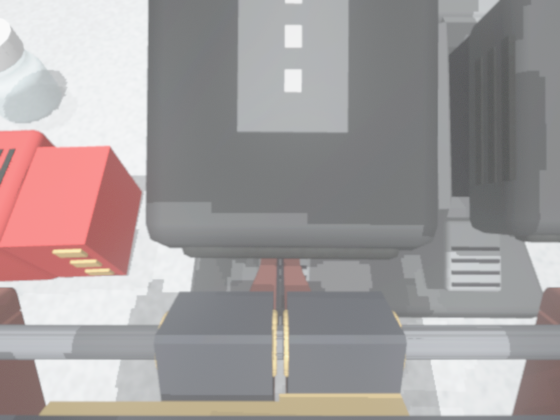

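The middle label dot is at (293,36), exactly where I predicted it for a pack 10 mm up, so the pack has popped. I'll release the tab and take the grasp attitude.

Emit:
play_rows(
  delta_pos=[
    [0.005,0,0.012],
    [0.02,0,0.02],
    [0.03,0,0.04],
    [0.03,0,0.04],
    [0,0,0.045],
  ],
  rot=[
    [0,0,0],
    [0,0,0],
    [0,0,0],
    [0,0,0],
    [0,0,0],
  ],
  grip=[0,0,0,0,60],
)

```text
clock: 6.8
eef_pos: [0.6597, -0.0314, 0.1917]
orientation: [-0.001, 0.924, 0.0, -0.382]
ft_force: [-0.4, -0.3, 0.3]
finger_gap: 0.064
gripper_force: 0.0
```

Emit:
play_rows(
  delta_pos=[
    [-0.02,0.0008,0.01],
    [-0.02,0.0008,0.01],
    [-0.02,0.0008,0.01],
    [0,0,0],
    [0,0,0],
  ],
  rot=[
    [0,-0.1164,0],
    [0,-0.1164,0],
    [0,-0.1164,0],
    [0,0,0],
    [0,0,0],
  ],
  grip=[100,100,100,100,100],
)

```text
clock: 7.3
eef_pos: [0.5971, -0.0289, 0.224]
orientation: [-0.001, 0.976, 0.0, -0.216]
ft_force: [0.7, 0.3, -0.6]
finger_gap: 0.513
gripper_force: 0.0
```

```bash
python3 shot.py w6; python3 - <<'E'
from m2 import *
o=J('w6')
L=np.array([.5728,-.029,.1607]);z=np.array([.4226,0,.9063]);S=np.array([.5608,.0679,.1355])
print(proj([L+.01*z,S],cm,o))
Rm=R.from_quat(o['orientation']).as_matrix();print(Rm)
p=proj([L+.01*z,S],cm,o).astype(int)
for t in (130,160,190):
  for q in p: print(t,blobs('w6',(q[0]-35,max(0,q[1]-45),q[0]+35,q[1]+45),8,150,thr=t))
E
```

```text
7.3 [ 0.5971 -0.0289  0.224 ] [-0.0006  0.9765  0.     -0.2157] [-0.1291  0.6146  1.1557 -0.0559  1.8025 -1.702 ] [ 0.6538  0.3254 -0.571 ]
[[279.398  232.0419]
 [398.3399 215.3928]]
[[-0.907  -0.0011 -0.4212]
 [-0.0011  1.     -0.0002]
 [ 0.4212  0.0003 -0.907 ]]
130 [[279.5, 225.0, 38], [279.4, 235.8, 35], [264.0, 274.8, 146], [302.6, 275.1, 11]]
130 []
160 [[279.7, 212.6, 44], [279.5, 225.0, 20], [279.5, 235.5, 20]]
160 [[399.5, 206.0, 40], [398.2, 215.3, 44], [397.4, 223.9, 39]]
190 [[279.6, 212.8, 23]]
190 [[399.5, 205.5, 22], [398.2, 215.1, 23], [397.1, 223.9, 22], [428.2, 242.8, 9], [431.3, 250.1, 10], [427.4, 256.6, 31]]
```

```bash
python3 - <<'E'
from m2 import *
o=J('w6')
L=np.array([.5728,-.029,.1607]);z=np.array([.4226,0,.9063]);x=np.array([-.9063,0,.4226])
for h in(0,.01,.02): print(h,proj([L+h*z-.0078*x,L+h*z,L+h*z+.0078*x],cm,o)[:,1])
print(blobs('w6',(260,190,300,260),8,150,thr=140),blobs('w6',(260,190,300,260),8,150,thr=175))
import cv2
im=cv2.imread('pics/w6.png');cv2.imwrite('pics/w6c.png',cv2.resize((255*(im[130:330,170:440]/255.)**.5).astype(np.uint8),None,fx=2.5,fy=2.5))
E
```

```text
0 [237.1362 227.2219 217.1236]
0.01 [242.312  232.0419 221.5733]
0.02 [247.9248 237.2729 226.4062]
[[279.5, 224.9, 31], [279.1, 235.5, 28]] [[279.7, 213.2, 29], [279.5, 225.0, 16], [279.4, 235.6, 13]]
```

View pics/w6c.png

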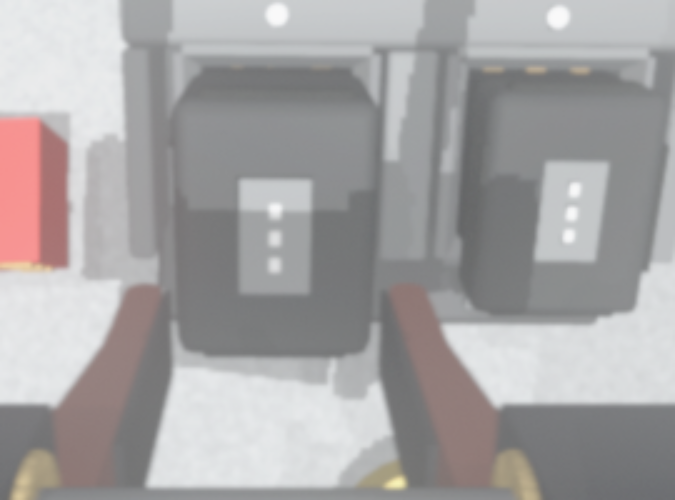

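```bash
python3 - <<'E'
from m2 import *
o5,o6=J('w5'),J('w6')
L=np.array([.5728,-.029,.1607]);z=np.array([.4226,0,.9063]);x=np.array([-.9063,0,.4226])
for a,b in(((293,36),(279.5,224.9)),((292.7,80.2),(279.4,235.6))):
    X,r=tri([(a,cm,o5),(b,cm,o6)]);print(X,r,'along z',(X-L)@z,'x',(X-L)@x)
E
```

```text
[ 0.5716 -0.0288  0.1661] [[-0.7, -0.0], [0.2, 0.0]] along z 0.004367045330036876 x 0.0033412736272163215
[ 0.579  -0.0288  0.1616] [[-0.8, -0.0], [0.2, 0.0]] along z 0.003441698290544791 x -0.005249587694012479
```

Emit:
play_rows(
  delta_pos=[
    [0,0,0],
    [-0.0103,0,-0.0243],
    [-0.0103,0,-0.0243],
    [-0.0103,0,-0.0243],
    [-0.0103,0,-0.0243],
  ],
  rot=[
    [0,0,0],
    [0,0,0],
    [0,0,0],
    [0,0,0],
    [0,0,0],
  ],
  grip=[100,100,100,100,100],
)

```text
clock: 7.85
eef_pos: [0.5577, -0.0292, 0.1228]
orientation: [-0.001, 0.976, 0.0, -0.217]
ft_force: [0.4, 0.7, -0.6]
finger_gap: 0.991
gripper_force: 0.0
```

Emit:
play_rows(
  delta_pos=[
    [0,0,0],
    [0,0,0],
    [0,0,0],
    [0,0,0],
    [0,0,0],
  ],
  rot=[
    [0,0,0],
    [0,0,0],
    [0,0,0],
    [0,0,0],
    [0,0,0],
  ],
  grip=[100,40,40,40,40],
)

```text
clock: 8.35
eef_pos: [0.5578, -0.0291, 0.1262]
orientation: [-0.001, 0.977, -0.0, -0.215]
ft_force: [-0.1, 1.1, 0.3]
finger_gap: 0.675
gripper_force: 0.0
```

```bash
python3 shot.py w7; python3 - <<'E'
from m2 import *
o=J('w7')
L=np.array([.5728,-.029,.1607]);z=np.array([.4226,0,.9063]);x=np.array([-.9063,0,.4226])
for h in(0,.005,.01): print(h,proj([L+h*z-.008*x,L+h*z,L+h*z+.008*x],cm,o).round(1).tolist())
for t in (140,165,190):print(blobs('w7',(240,150,320,415),15,500,thr=t))
E
```

```text
8.35 [ 0.5578 -0.0291  0.1262] [-0.0006  0.9766 -0.0001 -0.2152] [-0.1364  0.6456  1.3541 -0.0575  1.5721 -1.6959] [-0.0865  1.057   0.2592]
0 [[279.5, 315.0], [279.5, 298.7], [279.5, 281.9]]
0.005 [[279.5, 322.1], [279.5, 305.4], [279.5, 288.1]]
0.01 [[279.5, 329.7], [279.5, 312.5], [279.5, 294.7]]
[[279.7, 261.0, 136], [280.0, 281.6, 102], [280.0, 299.9, 97], [279.8, 317.1, 92]]
[[281.3, 151.4, 302], [278.0, 160.2, 370], [280.0, 281.5, 85], [279.8, 299.5, 82], [279.8, 317.1, 66]]
[[280.0, 282.0, 63], [280.0, 299.9, 62], [279.5, 317.3, 46]]
```

Emit:
play_rows(
  delta_pos=[
    [0,0,0],
    [0,0,0],
    [0,0,0],
  ],
  rot=[
    [0,0,0],
    [0,0,0],
    [0,0,0],
  ],
  grip=[20,20,20],
)

```text
clock: 8.7
eef_pos: [0.5575, -0.0291, 0.126]
orientation: [-0.001, 0.977, 0.0, -0.215]
ft_force: [2.2, -0.5, 4.2]
finger_gap: 0.657
gripper_force: 30.0
```

Emit:
play_rows(
  delta_pos=[
    [0.0042,0,0.0091],
    [0.0042,0,0.0091],
    [0,0,0],
  ],
  rot=[
    [0,0,0],
    [0,0,0],
    [0,0,0],
  ],
  grip=[20,20,20],
)

```text
clock: 9.0
eef_pos: [0.5661, -0.0292, 0.1447]
orientation: [-0.001, 0.977, -0.0, -0.215]
ft_force: [-0.2, 0.0, -3.7]
finger_gap: 0.658
gripper_force: 30.0
```

The pack is free in the hand, with only its own weight on the wrist. I'll lift it clear.

Emit:
play_rows(
  delta_pos=[
    [0.0085,0,0.0181],
    [0.0085,0,0.0181],
    [0.0085,0,0.0181],
    [0.004,0,0.03],
    [0,0,0.04],
  ],
  rot=[
    [0,0,0],
    [0,0,0],
    [0,0,0],
    [0,0,0],
    [0,0,0],
  ],
  grip=[20,20,20,20,20],
)

```text
clock: 9.5
eef_pos: [0.5935, -0.0289, 0.2672]
orientation: [-0.001, 0.976, 0.0, -0.219]
ft_force: [0.4, -1.0, -4.0]
finger_gap: 0.66
gripper_force: 30.0
```

Emit:
play_rows(
  delta_pos=[
    [0,0,0.01],
    [0,0,0],
  ],
  rot=[
    [0,0,0],
    [0,0,0],
  ],
  grip=[20,20],
)

```text
clock: 9.7
eef_pos: [0.5952, -0.0291, 0.2791]
orientation: [-0.001, 0.977, -0.0, -0.215]
ft_force: [0.1, -1.4, -3.5]
finger_gap: 0.657
gripper_force: 30.0
```

```bash
python3 shot.py w8; python3 - <<'E'
from m2 import *
o=J('w8')
for t in (140,165,190):print(blobs('w8',(240,230,320,415),15,500,thr=t))
oi=dict(o)
Rm=R.from_quat(o['orientation']).as_matrix();T=np.array(o['eef_pos'])
# label in tool coords if pack square in the hand, TCP h above underside at lx
for h,lx in((.05,-.006),(.05,-.008),(.048,-.006)):
    P=[T+Rm@np.array([-.0065-lx+d,0,h-.098]) for d in(-.008,0,.008)]
    print(h,lx,proj(P,cm,o).round(1).tolist())
E
```

```text
9.7 [ 0.5952 -0.0291  0.2791] [-0.0006  0.9767 -0.0002 -0.2146] [-0.1296  0.5744  1.0948 -0.0579  1.9013 -1.7084] [ 0.1061 -1.3688 -3.4609]
[[281.5, 262.2, 168], [280.0, 281.9, 93], [279.5, 299.9, 82], [279.6, 317.4, 74]]
[[280.0, 282.0, 63], [279.9, 300.0, 61], [279.7, 317.3, 49]]
[[280.0, 282.0, 35], [279.9, 300.1, 34]]
0.05 -0.006 [[279.2, 333.2], [279.2, 316.0], [279.2, 298.3]]
0.05 -0.008 [[279.2, 328.9], [279.2, 311.6], [279.2, 293.7]]
0.048 -0.006 [[279.2, 336.4], [279.2, 319.1], [279.2, 301.1]]
```

Emit:
play_rows(
  delta_pos=[
    [-0.014,0.035,0],
    [-0.014,0.035,0],
    [-0.014,0.035,0],
    [-0.014,0.035,0],
    [-0.014,0.035,0],
  ],
  rot=[
    [0,-0.0463,0],
    [0,-0.0463,0],
    [0,-0.0463,0],
    [0,-0.0463,0],
    [0,-0.0463,0],
  ],
  grip=[20,20,20,20,20],
)

```text
clock: 10.25
eef_pos: [0.5221, 0.1469, 0.2753]
orientation: [-0.0, 0.995, -0.0, -0.103]
ft_force: [0.4, 0.2, -3.9]
finger_gap: 0.658
gripper_force: 30.0
```

Emit:
play_rows(
  delta_pos=[
    [-0.014,0.035,-0.005],
    [-0.014,0.035,-0.01],
    [-0.014,0.035,-0.01],
    [-0.014,0.035,-0.015],
    [-0.012,0.037,-0.015],
  ],
  rot=[
    [0,-0.0463,0],
    [0,-0.0463,0],
    [0,-0.0463,0],
    [0,0,0.05],
    [0,0,0.05],
  ],
  grip=[20,20,20,20,20],
)

```text
clock: 10.75
eef_pos: [0.4533, 0.3229, 0.2202]
orientation: [-0.052, 0.998, -0.003, -0.035]
ft_force: [0.7, 0.5, -2.7]
finger_gap: 0.659
gripper_force: 30.0
```

Emit:
play_rows(
  delta_pos=[
    [0,0,0],
    [0,0,0],
    [0,0,0],
  ],
  rot=[
    [0,0,0],
    [0,0,0],
    [0,0,0],
  ],
  grip=[20,20,20],
)

```text
clock: 11.05
eef_pos: [0.4561, 0.3218, 0.2218]
orientation: [-0.05, 0.998, -0.002, -0.034]
ft_force: [0.5, -0.4, -3.6]
finger_gap: 0.66
gripper_force: 30.0
```

```bash
python3 shot.py w9; python3 shot.py s9 side; python3 - <<'E'
from m2 import *
import cv2
cs=vision.camera_model('side');print(proj([(.456,.324,.15)],cs))
f=lambda n:(255*(cv2.imread(f'pics/{n}.png')/255.)**.5).astype(np.uint8)
a=f('w9');b=cv2.resize(f('s9')[60:220,110:310],None,fx=1.9,fy=1.9,interpolation=cv2.INTER_CUBIC)
a=cv2.resize(a,(420,315));c=np.zeros((315,800,3),np.uint8);c[:,:420]=a;c[:304,420:800]=b;cv2.imwrite('pics/c9.png',c)
E
```

```text
11.05 [0.4561 0.3218 0.2218] [-0.0502  0.9982 -0.0025 -0.0337] [ 0.4747  0.3332  1.5545  0.024   1.3174 -1.2034] [ 0.4849 -0.3724 -3.6467]
11.1 [0.4566 0.3217 0.2223] [-0.0498  0.9982 -0.0022 -0.0332] [ 0.474   0.3327  1.5539  0.0241  1.3175 -1.2033] [-0.3409  0.7858 -3.2499]
[[184.4935 132.4596]]
```

View pics/c9.png

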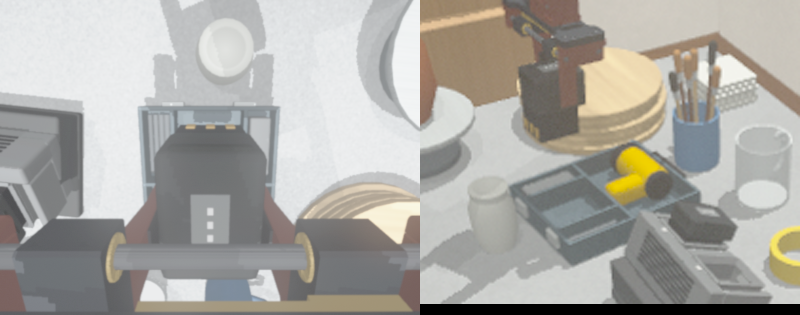

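c9 shows the pack held upright above the pocket, with the pocket rim at (140–275,105–190) around it and the vase behind at (228,48). I'll lower it.

Emit:
play_rows(
  delta_pos=[
    [0,0,-0.035],
    [0,0,-0.035],
    [0,0,-0.035],
    [0,0,-0.03],
    [0,0,0],
  ],
  rot=[
    [0,0,0],
    [0,0,0],
    [0,0,0],
    [0,0,0],
    [0,0,0],
  ],
  grip=[20,20,20,20,20],
)

```text
clock: 11.65
eef_pos: [0.4544, 0.3204, 0.0847]
orientation: [-0.05, 0.998, -0.003, -0.036]
ft_force: [-0.7, -1.0, -3.2]
finger_gap: 0.662
gripper_force: 30.0
```

Emit:
play_rows(
  delta_pos=[
    [0,0,-0.012],
    [0,0,-0.005],
    [0,0,0],
  ],
  rot=[
    [0,0,0],
    [0,0,0],
    [0,0,0],
  ],
  grip=[20,20,20],
)

```text
clock: 11.95
eef_pos: [0.4571, 0.323, 0.0714]
orientation: [-0.05, 0.998, -0.001, -0.032]
ft_force: [-0.3, -0.9, -3.9]
finger_gap: 0.663
gripper_force: 30.0
```

Emit:
play_rows(
  delta_pos=[
    [0,0,-0.003],
    [0,0,0],
  ],
  rot=[
    [0,0,0],
    [0,0,0],
  ],
  grip=[20,20],
)

```text
clock: 12.15
eef_pos: [0.457, 0.3232, 0.0685]
orientation: [-0.051, 0.998, -0.001, -0.032]
ft_force: [-0.3, 0.2, -3.8]
finger_gap: 0.658
gripper_force: 30.0
```

Emit:
play_rows(
  delta_pos=[
    [0,0,-0.003],
    [0,0,0],
  ],
  rot=[
    [0,0,0],
    [0,0,0],
  ],
  grip=[20,20],
)

```text
clock: 12.35
eef_pos: [0.4565, 0.3229, 0.0649]
orientation: [-0.051, 0.998, -0.002, -0.033]
ft_force: [0.3, 0.4, -3.9]
finger_gap: 0.653
gripper_force: 30.0
```

Emit:
play_rows(
  delta_pos=[
    [0,0,-0.004],
    [0,0,0],
  ],
  rot=[
    [0,0,0],
    [0,0,0],
  ],
  grip=[20,20],
)

```text
clock: 12.55
eef_pos: [0.4562, 0.3228, 0.0604]
orientation: [-0.051, 0.998, -0.002, -0.033]
ft_force: [-0.7, 0.4, -3.0]
finger_gap: 0.659
gripper_force: 30.0
```

Emit:
play_rows(
  delta_pos=[
    [0,0,-0.002],
    [0,0,0],
  ],
  rot=[
    [0,0,0],
    [0,0,0],
  ],
  grip=[20,20],
)

```text
clock: 12.75
eef_pos: [0.4564, 0.3229, 0.0586]
orientation: [-0.051, 0.998, -0.002, -0.033]
ft_force: [0.1, 0.8, -3.2]
finger_gap: 0.662
gripper_force: 30.0
```

Emit:
play_rows(
  delta_pos=[
    [0,0,-0.002],
    [0,0,0],
  ],
  rot=[
    [0,0,0],
    [0,0,0],
  ],
  grip=[20,20],
)

```text
clock: 12.95
eef_pos: [0.4566, 0.323, 0.0583]
orientation: [-0.051, 0.998, -0.002, -0.033]
ft_force: [-2.1, -1.3, 9.0]
finger_gap: 0.659
gripper_force: 30.0
```

```bash
python3 - <<'E'
from m2 import *
from station import bot
o=bot.get_obs();print(o['ft_force'],o['wrist_torque'],o['eef_pos'])
import shot
shot.shot('w10')
print(blobs('w10',(240,200,320,415),15,500,thr=165),blobs('w10',(240,200,320,415),15,500,thr=190))
E
```

```text
[-2.0753 -1.3423  9.0243] [-0.387   0.5146 -0.0019] [0.4566 0.323  0.0583]
[[279.7, 281.6, 74], [279.5, 300.0, 72], [279.5, 317.9, 70]] [[280.1, 281.6, 56], [279.5, 300.1, 53], [279.5, 317.5, 48]]
```

The contact moment shows the foot sitting flat on the floor. I'll release it and rise.

Emit:
play_rows(
  delta_pos=[
    [0,0,0.0008],
    [0,0,0],
    [0,0,0],
    [0,0,0],
  ],
  rot=[
    [0,0,0],
    [0,0,0],
    [0,0,0],
    [0,0,0],
  ],
  grip=[20,90,90,90],
)

```text
clock: 13.4
eef_pos: [0.4568, 0.3231, 0.0578]
orientation: [-0.051, 0.998, -0.002, -0.032]
ft_force: [-0.2, 0.9, 0.2]
finger_gap: 0.885
gripper_force: 0.0
```

Emit:
play_rows(
  delta_pos=[
    [0,0,0.02],
    [0,0,0.04],
    [0,0,0.045],
    [0,0,0.045],
    [0,0,0],
  ],
  rot=[
    [0,0,0],
    [0,0,0],
    [0,0,0],
    [0,0,0],
    [0,0,0],
  ],
  grip=[90,90,90,100,100],
)

```text
clock: 13.9
eef_pos: [0.4604, 0.325, 0.214]
orientation: [-0.051, 0.998, 0.001, -0.027]
ft_force: [0.4, 0.4, 1.6]
finger_gap: 0.992
gripper_force: 0.0
```

```bash
python3 shot.py w11; python3 - <<'E'
from m2 import *
o=J('w11')
c,s=np.cos(.1),np.sin(.1)
P=np.array([.4565,.323,.103])
print(proj([P],cm,o), [ (t,blobs('w11',(230,150,330,330),8,200,thr=t)) for t in(165,190)])
for b in blobs('w11',(230,150,330,330),8,200,thr=190): print(onz([b[:2]],.103,cm,o))
E
```

```text
13.9 [0.4604 0.325  0.214 ] [-0.0507  0.9983  0.0008 -0.0273] [ 0.4758  0.3401  1.5639  0.025   1.2869 -1.204 ] [0.3644 0.3678 1.6024]
[[277.1499 207.158 ]] [(165, []), (190, [[277.0, 187.1, 28], [277.1, 196.4, 27], [277.1, 205.5, 28]])]
[[0.4392 0.3212 0.103 ]]
[[0.4472 0.322  0.103 ]]
[[0.4551 0.3228 0.103 ]]
```

```bash
python3 - <<'E'
from m2 import *
o=J('w10');o11=J('w11');o8=J('w8')
for z in(.103,):
  print(onz([(280,281.8),(279.5,300.1),(279.5,317.6)],z,cm,o))
print(o['eef_pos'],o['orientation'])
L=[(.4392,.3212,.103),(.4472,.322,.103),(.4551,.3228,.103)]
print('if already final at w10:',proj(L,cm,o))
E
```

```text
[[0.447  0.3223 0.103 ]
 [0.4549 0.3229 0.103 ]
 [0.4627 0.3237 0.103 ]]
[0.45663231979239627, 0.32299545509877864, 0.0582505079262053] [-0.05061861833401114, 0.9981865256772007, -0.0016290184538075997, -0.032538619105794586]
if already final at w10: [[279.2776 263.25  ]
 [279.2584 282.2662]
 [279.2648 300.542 ]]
```

Emit:
play_rows(
  delta_pos=[
    [0.0,-0.02,0.03],
    [0.0,-0.03,0.03],
    [0,-0.04,0.03],
    [0,-0.045,0.02],
    [0,-0.048,0],
  ],
  rot=[
    [0,0,-0.05],
    [0,0,-0.05],
    [0,-0.066,0],
    [0,0,0],
    [0,0,0],
  ],
  grip=[100,100,100,100,100],
)

```text
clock: 14.45
eef_pos: [0.4571, 0.1391, 0.3192]
orientation: [-0.001, 1.0, 0.0, 0.002]
ft_force: [1.5, -0.2, -0.3]
finger_gap: 1.001
gripper_force: 0.0
```

Emit:
play_rows(
  delta_pos=[
    [0,-0.048,0],
    [0,-0.048,0],
    [0,-0.048,0],
    [0,-0.048,0],
    [0,-0.048,0],
  ],
  rot=[
    [0,0,0],
    [0,0,0],
    [0,0,0],
    [0,0,0],
    [0,0,0],
  ],
  grip=[100,100,100,100,100],
)

```text
clock: 14.95
eef_pos: [0.4555, -0.1017, 0.316]
orientation: [-0.001, 1.0, 0.0, -0.001]
ft_force: [1.3, -0.6, -0.3]
finger_gap: 1.004
gripper_force: 0.0
```

Emit:
play_rows(
  delta_pos=[
    [0,-0.048,0],
    [0,-0.048,0],
    [0,-0.048,0],
    [0,-0.03,0],
    [0,0,0],
  ],
  rot=[
    [0,0,0],
    [0,0,0],
    [0,0,0],
    [0,0,0],
    [0,0,0],
  ],
  grip=[100,100,100,100,100],
)

```text
clock: 15.45
eef_pos: [0.4559, -0.2776, 0.3154]
orientation: [0.001, 1.0, 0.0, -0.001]
ft_force: [-1.0, 0.4, 0.0]
finger_gap: 1.002
gripper_force: 0.0
```

Emit:
play_rows(
  delta_pos=[
    [0,-0.02,0],
    [0,0,0],
  ],
  rot=[
    [0,0,0],
    [0,0,0],
  ],
  grip=[100,100],
)

```text
clock: 15.65
eef_pos: [0.4564, -0.2952, 0.3167]
orientation: [-0.0, 1.0, 0.0, -0.0]
ft_force: [-0.6, 0.4, -0.4]
finger_gap: 1.001
gripper_force: 0.0
```

```bash
python3 shot.py w12; python3 - <<'E'
from m2 import *
import cv2
o=J('w12');print(proj([(.483,-.3228,.098)],cm,o))
for t in(150,175,200):print(t,blobs('w12',(200,120,400,300),8,80,thr=t))
im=cv2.imread('pics/w12.png');hsv=cv2.cvtColor(im,cv2.COLOR_BGR2HSV)
m=cv2.inRange(hsv,(15,70,80),(35,255,255));k,l,st,ce=cv2.connectedComponentsWithStats(m)
print('gold',[(ce[i].round(1).tolist(),st[i,4]) for i in range(1,k) if 6<st[i,4]<300])
E
```

```text
15.65 [ 0.4564 -0.2952  0.3167] [-0.0004  1.      0.     -0.0003] [-0.701   0.204   1.4955 -0.0004  1.4426 -2.2725] [-0.6251  0.415  -0.4479]
[[256.475  201.7545]]
150 [[396.2, 258.7, 62]]
175 [[244.1, 122.7, 29], [344.3, 120.9, 21], [373.9, 122.4, 34], [231.8, 125.5, 11], [251.3, 124.8, 16], [268.1, 126.8, 39], [275.1, 123.7, 17], [257.4, 125.3, 9], [370.0, 132.0, 55], [252.0, 132.2, 27], [349.2, 133.1, 35], [359.9, 132.6, 27], [241.1, 131.1, 8], [265.1, 135.9, 14], [378.6, 138.7, 43], [397.0, 141.0, 26], [291.9, 140.2, 26], [349.6, 144.2, 20], [215.1, 143.9, 8], [273.1, 144.2, 8], [285.8, 144.4, 12], [363.2, 142.9, 9], [206.4, 150.8, 34], [297.4, 150.2, 20], [365.2, 154.0, 44], [357.9, 155.1, 38], [377.0, 151.2, 10], [343.4, 160.2, 69], [351.0, 154.6, 12], [385.8, 156.5, 11], [301.6, 158.1, 17], [210.4, 164.0, 43], [369.8, 164.2, 31], [377.4, 164.8, 12], [216.4, 169.8, 27], [348.7, 170.5, 26], [360.7, 170.2, 31], [326.0, 172.2, 12], [354.9, 175.8, 10], [307.9, 176.8, 9], [254.2, 202.2, 11], [250.2, 207.2, 11], [246.0, 212.2, 10], [303.8, 259.2, 8], [278.8, 287.7, 11]]
200 []
gold [([262.9, 163.6], np.int32(7)), ([272.0, 171.0], np.int32(7)), ([206.6, 275.3], np.int32(59)), ([457.3, 314.5], np.int32(26)), ([464.8, 362.9], np.int32(24)), ([137.5, 407.8], np.int32(31)), ([158.6, 407.7], np.int32(49)), ([195.6, 408.7], np.int32(50)), ([207.6, 408.1], np.int32(38)), ([228.5, 409.5], np.int32(45)), ([216.1, 414.4], np.int32(10))]
```

```bash
python3 - <<'E'
from m2 import *
o=J('w12')
for d in([(254.2,202.2),(250.2,207.2),(246,212.2)],):
  P=onz(d,.098,cm,o);print(P);v=P[0]-P[2];print('pack x yaw',np.arctan2(v[1],v[0]),np.linalg.norm(v))
im=cv2.imread('pics/w12.png');g=cv2.cvtColor(im,cv2.COLOR_BGR2GRAY)
m=((g<75)).astype(np.uint8);m=cv2.morphologyEx(m,cv2.MORPH_OPEN,np.ones((3,3)));k,l,st,ce=cv2.connectedComponentsWithStats(m)
print([(st[i].tolist(),ce[i].round(0).tolist()) for i in range(1,k) if st[i,4]>300])
i=l[215,240] or l[205,240];print(i)
pts=np.argwhere(l==i)[:,::-1].astype(np.float32);r=cv2.minAreaRect(pts);print(r);print(onz(cv2.boxPoints(r),.098,cm,o))
c=cv2.resize((255*(im[120:280,170:400]/255.)**.5).astype(np.uint8),None,fx=3,fy=3);cv2.imwrite('pics/w12c.png',c)
E
```

```text
[[ 0.4836 -0.3255  0.098 ]
 [ 0.4897 -0.3304  0.098 ]
 [ 0.496  -0.3356  0.098 ]]
pack x yaw 2.4596358142631938 0.01603421719853483
[([0, 14, 80, 53, 1810], [37.0, 38.0]), ([0, 107, 560, 313, 51428], [276.0, 341.0]), ([417, 146, 143, 116, 7884], [483.0, 189.0]), ([216, 160, 71, 54, 744], [257.0, 181.0]), ([326, 195, 41, 21, 374], [343.0, 201.0]), ([458, 223, 27, 39, 336], [470.0, 241.0]), ([488, 227, 44, 33, 677], [511.0, 239.0])]
0
((279.5, 207.99996948242188), (415.99993896484375, 558.9998779296875), 90.0)
[[ 0.2714 -0.5783  0.098 ]
 [ 0.2712 -0.0127  0.098 ]
 [ 0.8105  0.1171  0.098 ]
 [ 0.8111 -0.7081  0.098 ]]
```

The dots at (254,202), (250,207) and (246,212), with the gold contacts at (263–272,164–171), put the flat pack's label at (0.490,-0.330) with its +x at 141°. I'll come closer with the yaw set.

Emit:
play_rows(
  delta_pos=[
    [0.0067,-0.007,-0.024],
    [0.0067,-0.007,-0.024],
    [0.0067,-0.007,-0.024],
    [0.0067,-0.007,-0.024],
    [0.0065,-0.0072,-0.024],
  ],
  rot=[
    [0,0,-0.136],
    [0,0,-0.136],
    [0,0,-0.136],
    [0,0,-0.136],
    [0,0,-0.136],
  ],
  grip=[100,100,100,100,100],
)

```text
clock: 16.2
eef_pos: [0.4903, -0.328, 0.1969]
orientation: [0.335, 0.942, 0.0, 0.0]
ft_force: [0.6, 0.6, -0.1]
finger_gap: 0.999
gripper_force: 0.0
```

Emit:
play_rows(
  delta_pos=[
    [0,0,0],
    [0,0,0],
    [0,0,0],
  ],
  rot=[
    [0,0,0],
    [0,0,0],
    [0,0,0],
  ],
  grip=[100,100,100],
)

```text
clock: 16.5
eef_pos: [0.4903, -0.3289, 0.1992]
orientation: [0.331, 0.944, -0.0, 0.001]
ft_force: [-0.6, -0.0, -0.4]
finger_gap: 0.997
gripper_force: 0.0
```

```bash
python3 shot.py w13; python3 - <<'E'
from m2 import *
o=J('w13');p=proj([(.4897,-.3304,.098)],cm,o)[0].astype(int);print(p)
for t in(150,175,195):
  b=blobs('w13',(p[0]-45,p[1]-50,p[0]+45,p[1]+50),8,90,thr=t);print(t,b)
  if len(b)>=3:
    P=onz([q[:2] for q in b],.098,cm,o);print(P);Rm=R.from_quat(o['orientation']).as_matrix();print('tool',(P-o['eef_pos'])@Rm)
E
```

```text
16.5 [ 0.4903 -0.3289  0.1992] [ 0.3313  0.9435 -0.0004  0.001 ] [-0.7078  0.3657  1.5622  0.      1.2115 -1.6032] [-0.6008 -0.0147 -0.409 ]
[277 208]
150 [[277.1, 200.1, 43], [277.1, 209.2, 41], [276.7, 218.4, 42]]
[[ 0.4837 -0.3259  0.098 ]
 [ 0.4898 -0.3308  0.098 ]
 [ 0.4958 -0.3361  0.098 ]]
tool [[ 0.0073 -0.0018  0.1011]
 [-0.0005 -0.0018  0.1012]
 [-0.0085 -0.0022  0.1012]]
175 [[232.0, 164.0, 13], [277.1, 199.9, 22], [277.0, 209.3, 24], [276.9, 218.7, 24]]
[[ 0.4381 -0.3352  0.098 ]
 [ 0.4836 -0.3258  0.098 ]
 [ 0.4898 -0.3309  0.098 ]
 [ 0.4961 -0.3361  0.098 ]]
tool [[ 0.037  -0.0376  0.1011]
 [ 0.0074 -0.0018  0.1011]
 [-0.0006 -0.0019  0.1012]
 [-0.0088 -0.002   0.1012]]
195 [[277.2, 199.9, 17], [276.9, 209.2, 17], [276.5, 218.5, 16]]
[[ 0.4836 -0.3257  0.098 ]
 [ 0.4897 -0.3309  0.098 ]
 [ 0.4958 -0.3363  0.098 ]]
tool [[ 0.0074 -0.0017  0.1011]
 [-0.0005 -0.002   0.1012]
 [-0.0086 -0.0023  0.1012]]
```

Emit:
play_rows(
  delta_pos=[
    [-0.0013,-0.0016,-0.03],
    [0,0,-0.035],
    [0,0,-0.035],
    [0,0,-0.033],
    [0,0,-0.015],
  ],
  rot=[
    [0,0,-0.03],
    [0,0,0],
    [0,0,0],
    [0,0,0],
    [0,0,0],
  ],
  grip=[100,100,100,100,100],
)

```text
clock: 17.05
eef_pos: [0.4877, -0.3299, 0.0483]
orientation: [0.346, 0.938, 0.0, -0.001]
ft_force: [-0.8, 0.4, 0.1]
finger_gap: 0.999
gripper_force: 0.0
```

Emit:
play_rows(
  delta_pos=[
    [0,0,0],
    [0,0,0],
    [0,0,0],
    [0,0,0],
    [0,0,0],
  ],
  rot=[
    [0,0,0],
    [0,0,0],
    [0,0,0],
    [0,0,0],
    [0,0,0],
  ],
  grip=[60,20,20,20,20],
)

```text
clock: 17.55
eef_pos: [0.4895, -0.3316, 0.0513]
orientation: [0.347, 0.938, -0.001, 0.002]
ft_force: [0.1, 1.7, 7.1]
finger_gap: 0.659
gripper_force: 29.9
```

Emit:
play_rows(
  delta_pos=[
    [0,0,0],
    [0,0,0],
    [0,0,0],
  ],
  rot=[
    [0,0,0],
    [0,0,0],
    [0,0,0],
  ],
  grip=[20,20,20],
)

```text
clock: 17.85
eef_pos: [0.4896, -0.3316, 0.0513]
orientation: [0.347, 0.938, -0.001, 0.002]
ft_force: [-0.0, 0.7, 8.2]
finger_gap: 0.662
gripper_force: 29.9
```

```bash
python3 shot.py w14; python3 - <<'E'
from m2 import *
for t in(150,175,195): print(blobs('w14',(240,200,320,415),15,500,thr=t))
E
```

```text
17.85 [ 0.4896 -0.3316  0.0513] [ 0.3469  0.9379 -0.0006  0.0016] [-0.7121  0.5428  1.6977 -0.0001  0.8977 -1.5742] [-0.0171  0.7003  8.2479]
[[279.5, 297.0, 72], [303.3, 302.7, 23], [279.5, 314.9, 71]]
[[279.5, 297.0, 54], [279.7, 314.6, 51]]
[[279.5, 297.0, 28], [279.5, 314.5, 24]]
```

Emit:
play_rows(
  delta_pos=[
    [0,0,0.015],
    [0,0,0.04],
    [0,0,0.045],
    [0,0,0.048],
    [0,0,0.048],
  ],
  rot=[
    [0,0,0],
    [0,0,0],
    [0,0,0],
    [0,0,0],
    [0,0,0],
  ],
  grip=[20,20,20,20,20],
)

```text
clock: 18.4
eef_pos: [0.4877, -0.3301, 0.2472]
orientation: [0.347, 0.938, 0.0, -0.0]
ft_force: [0.5, -1.2, -3.6]
finger_gap: 0.661
gripper_force: 29.9
```

Emit:
play_rows(
  delta_pos=[
    [0,0,0.014],
    [0.0125,0.036,0],
    [0.0125,0.036,0],
    [0.0125,0.036,0],
    [0.0125,0.036,0],
  ],
  rot=[
    [0,0,0],
    [0,0,0.0888],
    [0,0,0.0888],
    [0,0,0.0888],
    [0,0,0.0888],
  ],
  grip=[20,20,20,20,20],
)

```text
clock: 18.9
eef_pos: [0.5382, -0.1853, 0.2595]
orientation: [0.174, 0.985, 0.0, -0.0]
ft_force: [0.2, -0.7, -4.1]
finger_gap: 0.662
gripper_force: 29.9
```

Emit:
play_rows(
  delta_pos=[
    [0.0125,0.036,0],
    [0.0125,0.036,0],
    [0.0125,0.036,0],
    [0.0125,0.036,0],
    [0,0.01,0],
  ],
  rot=[
    [0,0,0.0888],
    [0,0,0.0888],
    [0,0,0.0888],
    [0,0,0.0888],
    [0,0.1086,0],
  ],
  grip=[20,20,20,20,20],
)

```text
clock: 19.4
eef_pos: [0.5866, -0.0289, 0.2603]
orientation: [-0.003, 0.998, 0.001, -0.055]
ft_force: [-0.7, -0.7, -4.0]
finger_gap: 0.658
gripper_force: 29.9
```

Emit:
play_rows(
  delta_pos=[
    [0,0.004,0],
    [0,0,0],
    [0,0,0],
    [0,0,0],
    [0,0,0],
  ],
  rot=[
    [0,0.1086,0],
    [0,0.1086,0],
    [0,0.1086,0],
    [0,0,0],
    [0,0,0],
  ],
  grip=[20,20,20,20,20],
)

```text
clock: 19.9
eef_pos: [0.5887, -0.0288, 0.2584]
orientation: [-0.001, 0.977, 0.0, -0.215]
ft_force: [1.1, -0.1, -2.5]
finger_gap: 0.662
gripper_force: 29.9
```

```bash
python3 shot.py w15; python3 - <<'E'
from m2 import *
for t in(150,175): print(blobs('w15',(240,200,320,415),15,500,thr=t))
o=J('w15');print(R.from_quat(o['orientation']).as_matrix())
E
```

```text
19.9 [ 0.5887 -0.0288  0.2584] [-0.0009  0.9766  0.0003 -0.2152] [-0.1305  0.5776  1.139  -0.0569  1.855  -1.7073] [ 1.094  -0.0976 -2.4887]
[[279.5, 297.1, 79], [279.5, 314.6, 74]]
[[279.2, 297.0, 60], [279.5, 314.4, 48]]
[[-0.9074 -0.0017 -0.4202]
 [-0.002   1.      0.0001]
 [ 0.4202  0.0009 -0.9074]]
```

Emit:
play_rows(
  delta_pos=[
    [-0.0067,0,-0.025],
    [-0.0067,0,-0.025],
    [-0.0067,0,-0.025],
    [0,0,-0.0173],
    [0,0,0],
  ],
  rot=[
    [0,0,0],
    [0,0,0],
    [0,0,0],
    [0,0,0],
    [0,0,0],
  ],
  grip=[20,20,20,20,20],
)

```text
clock: 20.45
eef_pos: [0.5663, -0.0287, 0.1669]
orientation: [-0.001, 0.976, 0.0, -0.216]
ft_force: [-0.5, 0.4, -3.2]
finger_gap: 0.662
gripper_force: 29.9
```

Emit:
play_rows(
  delta_pos=[
    [0,0,0],
    [0,0,0],
  ],
  rot=[
    [0,0,0],
    [0,0,0],
  ],
  grip=[20,20],
)

```text
clock: 20.65
eef_pos: [0.5693, -0.029, 0.1693]
orientation: [-0.001, 0.977, -0.0, -0.213]
ft_force: [0.3, 0.5, -3.4]
finger_gap: 0.661
gripper_force: 29.9
```

Emit:
play_rows(
  delta_pos=[
    [-0.003,0,-0.0072],
    [0,0,0],
  ],
  rot=[
    [0,0,0],
    [0,0,0],
  ],
  grip=[20,20],
)

```text
clock: 20.85
eef_pos: [0.565, -0.0288, 0.1601]
orientation: [-0.001, 0.977, 0.0, -0.215]
ft_force: [-0.7, 0.1, -3.4]
finger_gap: 0.659
gripper_force: 29.9
```

Emit:
play_rows(
  delta_pos=[
    [-0.003,0,-0.0072],
    [0,0,0],
  ],
  rot=[
    [0,0,0],
    [0,0,0],
  ],
  grip=[20,20],
)

```text
clock: 21.05
eef_pos: [0.5615, -0.0287, 0.1521]
orientation: [-0.001, 0.976, 0.0, -0.216]
ft_force: [-0.3, 0.3, -3.3]
finger_gap: 0.658
gripper_force: 29.9
```

Emit:
play_rows(
  delta_pos=[
    [-0.0034,0,-0.0072],
    [0,0,0],
  ],
  rot=[
    [0,0,0],
    [0,0,0],
  ],
  grip=[20,20],
)

```text
clock: 21.25
eef_pos: [0.5594, -0.0289, 0.1448]
orientation: [-0.001, 0.977, 0.0, -0.215]
ft_force: [1.3, 0.2, -6.0]
finger_gap: 0.663
gripper_force: 29.9
```

Emit:
play_rows(
  delta_pos=[
    [-0.0034,0,-0.0072],
    [0,0,0],
  ],
  rot=[
    [0,0,0],
    [0,0,0],
  ],
  grip=[20,20],
)

```text
clock: 21.45
eef_pos: [0.5561, -0.029, 0.138]
orientation: [-0.001, 0.977, 0.0, -0.215]
ft_force: [2.4, 0.3, -6.5]
finger_gap: 0.659
gripper_force: 29.9
```

Emit:
play_rows(
  delta_pos=[
    [-0.003,0,-0.0063],
    [0,0,0],
  ],
  rot=[
    [0,0,0],
    [0,0,0],
  ],
  grip=[20,20],
)

```text
clock: 21.65
eef_pos: [0.5533, -0.029, 0.1318]
orientation: [-0.001, 0.977, 0.0, -0.214]
ft_force: [4.6, -1.0, -4.2]
finger_gap: 0.659
gripper_force: 29.9
```

Emit:
play_rows(
  delta_pos=[
    [-0.0007,0,-0.0029],
    [0,0,0],
  ],
  rot=[
    [0,0,0],
    [0,0,0],
  ],
  grip=[20,20],
)

```text
clock: 21.85
eef_pos: [0.5521, -0.0289, 0.129]
orientation: [-0.001, 0.977, 0.0, -0.215]
ft_force: [4.6, -0.9, -2.9]
finger_gap: 0.656
gripper_force: 29.9
```

Emit:
play_rows(
  delta_pos=[
    [-0.0013,0,-0.0027],
    [0,0,0],
  ],
  rot=[
    [0,0,0],
    [0,0,0],
  ],
  grip=[20,20],
)

```text
clock: 22.05
eef_pos: [0.5511, -0.0289, 0.1269]
orientation: [-0.001, 0.977, 0.0, -0.215]
ft_force: [5.5, 0.2, 1.0]
finger_gap: 0.66
gripper_force: 29.9
```

Emit:
play_rows(
  delta_pos=[
    [-0.0013,0,-0.0027],
    [0,0,0],
  ],
  rot=[
    [0,0,0],
    [0,0,0],
  ],
  grip=[20,20],
)

```text
clock: 22.25
eef_pos: [0.5502, -0.0289, 0.1248]
orientation: [-0.001, 0.977, 0.0, -0.214]
ft_force: [6.5, 0.6, 3.8]
finger_gap: 0.658
gripper_force: 29.9
```

```bash
python3 shot.py w16; python3 - <<'E'
from m2 import *
print(blobs('w16',(240,200,320,415),15,500,thr=160))
E
```

```text
22.25 [ 0.5502 -0.0289  0.1248] [-0.0007  0.9768  0.     -0.2143] [-0.1378  0.6363  1.3766 -0.0578  1.557  -1.6967] [6.4691 0.5644 3.7828]
[[279.5, 297.4, 79], [279.5, 314.9, 74]]
```

Emit:
play_rows(
  delta_pos=[
    [-0.0013,0,-0.0027],
    [0,0,0],
  ],
  rot=[
    [0,0,0],
    [0,0,0],
  ],
  grip=[20,20],
)

```text
clock: 22.5
eef_pos: [0.5491, -0.0289, 0.1224]
orientation: [-0.001, 0.977, 0.0, -0.214]
ft_force: [6.6, -0.7, 5.5]
finger_gap: 0.661
gripper_force: 29.9
```

Emit:
play_rows(
  delta_pos=[
    [-0.0013,0,-0.0027],
    [0,0,0],
  ],
  rot=[
    [0,0,0],
    [0,0,0],
  ],
  grip=[20,20],
)

```text
clock: 22.7
eef_pos: [0.5478, -0.0289, 0.1195]
orientation: [-0.001, 0.977, 0.0, -0.214]
ft_force: [6.5, -0.7, 4.3]
finger_gap: 0.656
gripper_force: 29.9
```

Emit:
play_rows(
  delta_pos=[
    [-0.0013,0,-0.0027],
    [0,0,0],
  ],
  rot=[
    [0,0,0],
    [0,0,0],
  ],
  grip=[20,20],
)

```text
clock: 22.9
eef_pos: [0.5466, -0.0289, 0.1171]
orientation: [-0.001, 0.977, 0.0, -0.214]
ft_force: [5.2, 0.4, 5.3]
finger_gap: 0.662
gripper_force: 29.9
```

```bash
python3 shot.py w17; python3 - <<'E'
from m2 import *
print(blobs('w17',(240,200,320,415),15,500,thr=160))
E
```

```text
22.9 [ 0.5466 -0.0289  0.1171] [-0.0007  0.9769  0.     -0.2139] [-0.1384  0.6396  1.392  -0.058   1.5376 -1.6962] [5.1519 0.4144 5.3162]
[[279.4, 297.4, 80], [279.5, 314.8, 75]]
```

Emit:
play_rows(
  delta_pos=[
    [-0.0013,0,-0.0027],
    [0,0,0],
  ],
  rot=[
    [0,0,0],
    [0,0,0],
  ],
  grip=[20,20],
)

```text
clock: 23.15
eef_pos: [0.5464, -0.0288, 0.1165]
orientation: [-0.001, 0.977, 0.0, -0.213]
ft_force: [7.4, 0.5, 19.9]
finger_gap: 0.659
gripper_force: 30.0
```

Emit:
play_rows(
  delta_pos=[
    [-0.0013,0,-0.0027],
    [0,0,0],
  ],
  rot=[
    [0,0,0],
    [0,0,0],
  ],
  grip=[20,20],
)

```text
clock: 23.35
eef_pos: [0.5458, -0.0287, 0.1154]
orientation: [-0.001, 0.977, 0.0, -0.212]
ft_force: [7.8, 0.6, 28.6]
finger_gap: 0.66
gripper_force: 30.0
```

```bash
python3 shot.py w18; python3 - <<'E'
from m2 import *
print(blobs('w18',(240,200,320,415),15,500,thr=160))
E
```

```text
23.35 [ 0.5458 -0.0287  0.1154] [-0.0009  0.9773  0.0001 -0.2121] [-0.1385  0.6382  1.3982 -0.0575  1.529  -1.6965] [ 7.8041  0.6387 28.5622]
[[279.6, 296.9, 84], [279.5, 314.5, 76]]
```

It has reached the hard stop. I'll back off gently to test the latch.

Emit:
play_rows(
  delta_pos=[
    [0.0013,0,0.0027],
    [0.0013,0,0.0027],
    [0,0,0],
  ],
  rot=[
    [0,0,0],
    [0,0,0],
    [0,0,0],
  ],
  grip=[20,20,20],
)

```text
clock: 23.7
eef_pos: [0.5468, -0.0287, 0.1174]
orientation: [-0.001, 0.977, 0.0, -0.214]
ft_force: [6.1, -0.3, 5.1]
finger_gap: 0.658
gripper_force: 30.0
```

Emit:
play_rows(
  delta_pos=[
    [0.0008,0,0.0018],
    [0,0,0],
  ],
  rot=[
    [0,0,0],
    [0,0,0],
  ],
  grip=[20,20],
)

```text
clock: 23.9
eef_pos: [0.5472, -0.0287, 0.1181]
orientation: [-0.001, 0.977, 0.0, -0.214]
ft_force: [6.6, 0.4, 1.3]
finger_gap: 0.657
gripper_force: 30.0
```

Emit:
play_rows(
  delta_pos=[
    [0.0006,0,0.0014],
    [0,0,0],
  ],
  rot=[
    [0,0,0],
    [0,0,0],
  ],
  grip=[20,20],
)

```text
clock: 24.1
eef_pos: [0.5472, -0.0287, 0.1184]
orientation: [-0.001, 0.977, 0.0, -0.215]
ft_force: [5.5, 0.4, -6.5]
finger_gap: 0.661
gripper_force: 30.0
```

Emit:
play_rows(
  delta_pos=[
    [0,0,0],
    [0,0,0],
    [0,0,0],
    [0,0,0],
    [0,0,0],
  ],
  rot=[
    [0,0,0],
    [0,0,0],
    [0,0,0],
    [0,0,0],
    [0,0,0],
  ],
  grip=[95,95,95,95,95],
)

```text
clock: 24.6
eef_pos: [0.5465, -0.0288, 0.1192]
orientation: [-0.001, 0.976, 0.0, -0.216]
ft_force: [-0.3, -0.4, 0.1]
finger_gap: 0.95
gripper_force: 0.0
```

```bash
python3 shot.py w19; python3 - <<'E'
from m2 import *
print(blobs('w19',(240,200,320,415),15,500,thr=160))
o=J('w19')
E
```

```text
24.6 [ 0.5465 -0.0288  0.1192] [-0.0008  0.9765  0.0001 -0.2155] [-0.1382  0.6391  1.3882 -0.0581  1.5451 -1.6965] [-0.323  -0.4136  0.1206]
[[280.2, 314.4, 79], [275.1, 399.8, 448]]
```

The latch holds: a pull left the pack in place, and it stayed down after release. I'll retreat and check everything.

Emit:
play_rows(
  delta_pos=[
    [0.0127,0,0.027],
    [0.0169,0,0.036],
    [0.0169,0,0.036],
    [0,0,0.04],
    [0,0,0],
  ],
  rot=[
    [0,0,0],
    [0,0,0],
    [0,0,0],
    [0,0,0],
    [0,0,0],
  ],
  grip=[95,95,95,95,95],
)

```text
clock: 25.15
eef_pos: [0.5963, -0.0292, 0.2636]
orientation: [-0.001, 0.978, -0.001, -0.211]
ft_force: [0.2, -0.9, 0.3]
finger_gap: 0.95
gripper_force: 0.0
```

Emit:
play_rows(
  delta_pos=[
    [-0.02,-0.02,0.02],
    [-0.03,-0.03,0.03],
    [-0.03,-0.04,0.03],
    [-0.03,-0.04,0.0],
    [0,0,0],
  ],
  rot=[
    [0,-0.1086,0],
    [0,-0.1086,0],
    [0,-0.1086,0],
    [0,-0.1086,0],
    [0,0,0],
  ],
  grip=[95,95,95,95,95],
)

```text
clock: 25.65
eef_pos: [0.4811, -0.1551, 0.3326]
orientation: [0.003, 1.0, -0.001, -0.0]
ft_force: [-0.7, 1.3, -0.3]
finger_gap: 0.954
gripper_force: 0.0
```

```bash
python3 shot.py s20 side; python3 shot.py t20 top; python3 - <<'E'
from m2 import *
f=lambda n:(255*(cv2.imread(f'pics/{n}.png')/255.)**.6).astype(np.uint8)
a=cv2.resize(f('s20')[120:270,120:345],None,fx=3.5,fy=2.0*1.75,interpolation=cv2.INTER_CUBIC)
cv2.imwrite('pics/c20.png',a);print(a.shape)
d=cv2.absdiff(cv2.imread('pics/t20.png'),cv2.imread('pics/top0.png')).max(2);k,l,st,ce=cv2.connectedComponentsWithStats((d>45).astype(np.uint8))
print([(ce[i].round(0).tolist(),st[i,4]) for i in range(1,k) if st[i,4]>40])
E
```

```text
25.65 [ 0.4811 -0.1551  0.3326] [ 0.0029  1.     -0.001  -0.0004] [-0.447   0.1344  1.5442 -0.0021  1.4629 -2.0119] [-0.6993  1.3045 -0.2622]
25.7 [ 0.4843 -0.1536  0.3327] [ 0.0023  1.     -0.0001 -0.0002] [-0.4429  0.1384  1.5391 -0.0003  1.4644 -2.009 ] [-0.0123  0.7908  0.0151]
(525, 788, 3)
[([276.0, 300.0], np.int32(23625)), ([381.0, 236.0], np.int32(481)), ([147.0, 249.0], np.int32(211)), ([280.0, 238.0], np.int32(148)), ([133.0, 245.0], np.int32(76)), ([274.0, 252.0], np.int32(52)), ([40.0, 379.0], np.int32(3168)), ([274.0, 396.0], np.int32(476)), ([234.0, 405.0], np.int32(262))]
```

View pics/c20.png

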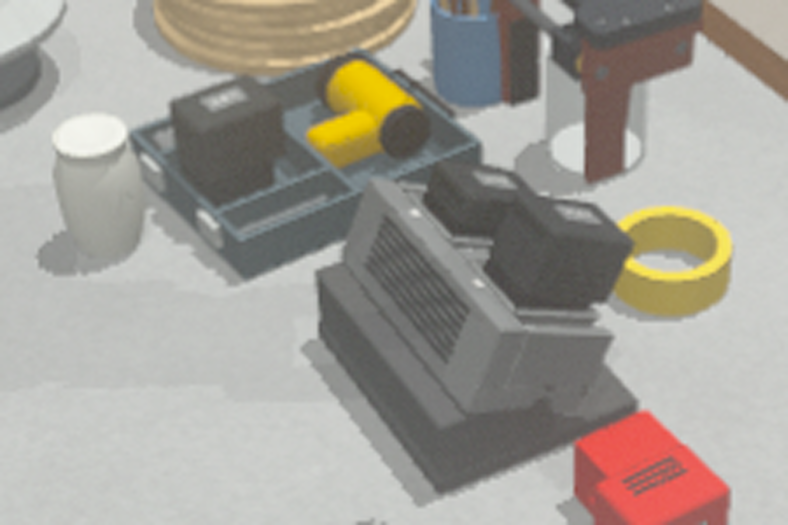

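The charged pack stands upright in the pocket at (228,140). The flat pack is home in bay0 at (560,250), and the short pack is still seated at (475,195). The vase at (97,190) and the tape at (670,260) have not moved. I'll hand the job in.

```bash
python3 -c "
from station import bot
print(bot.job_done())"
```

```text
the job is handed in; nothing more can be done
None
```

The job is handed in: the charged pack stands upright in the case pocket, though it rocked a few millimetres level on release, and the flat pack is latched home in bay0 (it held against a pull). The short pack is still seated, and the last pictures show no bystander moved.

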